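# Stack spacer rings on the mandrel and cap them

## Task

Make up the spacer stack: thread the three white rings onto the upright steel post one after the other, the largest first at the bottom, then the medium one, then the smallest, each resting flat on the part below. Finish with the orange cap over the end of the post, down on the top ring. Lower every part down the post rather than letting it drop, and leave the bottle, the timer and the beaker where they stand.

Things in the scene. Friction and masses are not known exactly. Their poses are not given: they have to be found in the camera images.
- mandrel_seat (a point): Where the fixed upright steel post leaves its blue square base plate (90 x 90 x 20 mm, screwed down): on the post's axis, on the top face of the plate, 20 mm above the worktop. The post is 26 mm thick and stands 65 mm out of the plate; its last 8 mm taper to 16 mm. A ring lowered to the plate has the post standing up through it, between the fingers: hold rings low, near the fingertips, so that the post stays clear of the gripper. z points up along the post.
- mandrel_tip (a point): The upper end of the post, on its axis, 85 mm above the worktop. Parts and post stand in a rough row from the robot's left to its right, with more finger room ahead of and behind each than beside it. A wall with a socket outlet closes the bench about 0.58 m ahead of the robot's base.
- ring_large_centre (a point): White plastic spacer ring, 68 mm across, 18 mm thick, with a 31 mm bore; it lies flat on the worktop. This point is its centre, on its axis, 9 mm above its underside. z is its axis. 80 to 120 g.
- ring_medium_centre (a point): White plastic spacer ring, 58 mm across, 15 mm thick, with a 31 mm bore; it lies flat on the worktop. This point is its centre, on its axis, 7.5 mm above its underside. z is its axis. 56 to 84 g.
- ring_small_centre (a point): White plastic spacer ring, 48 mm across, 12 mm thick, with a 31 mm bore; it lies flat on the worktop. This point is its centre, on its axis, 6 mm above its underside. z is its axis. 40 to 60 g.
- end_cap_centre (a point): Orange fluted cap, 46 mm across, 44 mm tall, standing on its open end on the worktop; its 31 mm bore goes 32 mm deep from below and is closed at the top. This point is on its axis at half height, 22 mm above its underside. z is its axis, up. About 60 g. Its place and those of the three rings are swapped from start to start; they and the post stand in a rough row from the robot's left to its right, at least 90 mm apart between centres.
- small_bottle: Bystander: loose white bottle with a blue cap, 44 mm across, 92 mm tall; origin at the centre of its underside. Across the row from it, on the robot side, stands a fixed white magnetic stirrer (180 x 156 mm, 80 mm high), its far edge about 0.38 m ahead of the robot's base: keep the gripper clear of it.
- bench_timer: Bystander: loose white bench timer, 46 x 62 x 68 mm tall; origin at the centre of its underside.
- glass_beaker: Bystander: loose clear glass beaker, 55 mm across, 68 mm tall; origin at the centre of its underside.
There are look-alikes about, which are no part of the job. What is shaped like the part that bears ring_small_centre but black or brown is not meant.

How it is judged:
By the outcome, as a careful person would: the job done as asked, in the order asked, and still so for the second after the job is handed in, with the robot touching nothing.
It also fails if it takes over 72 s, if anything falls off the work surface, if the arm or the gripper's body presses on something with over 40 N, if the wrist force passes 120 N, or if a joint passes its speed limit or range.

## Robot

A 6-joint arm with a two-finger parallel gripper is mounted at the origin on the work surface; the furniture and walls round the work are solid. World frame = base frame: x ahead of the robot, y to its left, z up, the work surface at z = 0. Lengths are in m, angles in rad, forces in N, time in s.
With the tool pointing down it reaches from about 0.35 to 0.775 m from the base axis. Payload 5.5 kg.
Tool frame: the origin (TCP) lies midway between the tips of the shut fingers; the grasp point (between the pads) lies 19 mm behind it; z points along the fingers, x is the direction in which the jaws open and shut, and the axes are right-handed (so a half turn about z gives the same grasp; the last joint's range is limited). The gripper opens to 85 mm and grips with 20 to 120 N. Pads are 22 mm wide; open, the fingers measure 114 mm over their backs; the gripper's body (76 mm by 85 mm) begins 54 mm behind the grasp point. The pads swing forward as they close: fully open they stand 13 mm farther back than shut.
Start: joints at [-1.396, 0.313, 0.046, 1.304, 0, 1.431], TCP at [0.178, -0.547, 0.207] pointing down, gripper open.
Joint ranges: [-2.76, 2.76], [-0.86, 1.69], [-1.03, 1.26], [-2.2, 2.34], [-1.47, 1.5], [-3.14, 3.14]. Speed limits (rad/s): [2.57, 2.57, 3.14, 3.14, 3.14, 3.14].

## Interface

Orientations are given as a unit quaternion [w, x, y, z].
In Python, from workcell import env gives the robot as it stands. The module is installed in compiled form; this text tells all that it offers.
- The arm moves only by the tool apply_moves, never from a script. Its argument "moves" is a list of rows, each a list of 3 entries, a list of its own where there are three numbers: the shift along the tool's x, y, z in cm, then the turn about the tool's z in degrees, then the opening, from 0 (shut) to 1 (fully open). In form: [[[x, y, z], yaw, gripper], ...]. A call has exactly 10 rows; each row is the pose to reach, as a shift and turn from the pose commanded when the call began, along the tool's axes at that moment; what a row does not reach only later rows make up. A row lasts 1/8 s, in which the tool goes at most 62.5 mm and 10.7 degrees, less where a joint would pass 70% of its speed; a pose out of reach is approached as far as the arm can. A call with a gripper value outside its range is refused whole. The fingers move at their own pace and stop on an object; "squeeze" is the grip in N (left out, the last holds). Time passes only in rows, so rows that repeat a pose let the fingers close, or fill a call up. It gives the time, the measured TCP pose, the force and the opening at its end, in the units of the state.
- env.get_state(): the state, without advancing time (a new reading comes with each control period).
- env.read_camera(name): name is "scene" or "top"; returns a dict with "pixels" (384x512x3 uint8, red, green, blue), "fov_y" (degrees; the focal length in pixels is half the picture's height over the tangent of half this angle, whatever the lens; pixels are square), "cx", "cy" (the principal point, pixels), "dist" ([k1, k2, p1, p2, k3] as OpenCV has them; the pictures are not rectified), "world_from_camera" (4x4, takes a point from camera to world coordinates). Camera axes: x right, y down, z forward; pixel columns grow to the right and rows downward; lengths in m; the calibration is good to about 2 mm. A picture is of the moment at which its call begins. There is no depth.
- env.hand_in(): hands the job in, once; it reports no verdict.
The state is a dict: "clock": time; "joint_pos": joint angles; "qvel": joint speeds; "tau": joint torques, N m; "tcp_pos": TCP position; "orientation": TCP orientation; "wrist_force": force on the tool from outside, world axes, zero at the start; "ft_torque": the same for the moment, N m; "finger_gap": finger opening in m.
Only numpy, scipy, OpenCV 4.12 (cv2) and the standard library are available. Lean on these libraries where they do the work, as an engineer would, in place of code of your own. Each camera call takes 0.05 s, during which the arm holds its last target.

## Working session

There is one attempt and no reset: what is moved stays moved. The work goes in short steps, Python scripts to look and compute and a tool call to move; the robot and the scene stay as the last step left them, time stands still between calls to the robot, and variables do not carry over. Pictures are saved under pics/ and viewed, and the job is handed in when it is done.

Besides the shell and the picture viewer there is one more tool, called after ">>>" in YAML: its name, and indented under it one key for each argument. apply_moves: Moves the arm, as the interface text tells. Its arguments: {"type":"object","properties":{"moves":{"type":"array","items":{"type":"array"}},"squeeze":{"type":"number"}},"required":["moves"]}

```bash
mkdir -p pics
cat > h.py <<'E'
import numpy as np,cv2
from workcell import env
def K(c):
    h=c["pixels"].shape[0]; f=h/2/np.tan(np.radians(c["fov_y"])/2)
    return np.array([[f,0,c["cx"]],[0,f,c["cy"]],[0,0,1.]])
def ray(c,uv):
    p=cv2.undistortPoints(np.array(uv,float).reshape(-1,1,2),K(c),np.array(c["dist"],float)).reshape(-1,2)
    T=np.array(c["world_from_camera"]); d=np.c_[p,np.ones(len(p))]@T[:3,:3].T
    return T[:3,3],d
def plane(c,uv,z):
    o,d=ray(c,uv); s=(z-o[2])/d[:,2]; return o+d*s[:,None]
def proj(c,P):
    T=np.linalg.inv(np.array(c["world_from_camera"])); r,_=cv2.Rodrigues(T[:3,:3])
    return cv2.projectPoints(np.array(P,float).reshape(-1,3),r,T[:3,3],K(c),np.array(c["dist"],float))[0].reshape(-1,2)
def save(c,n): cv2.imwrite("pics/"+n,cv2.cvtColor(c["pixels"],cv2.COLOR_RGB2BGR))
E
python3 - <<'E'
from h import *
import pickle
print(env.get_state())
for n in("scene","top"):
    c=env.read_camera(n); save(c,n+"0.png"); print(n,c["fov_y"],c["cx"],c["cy"],c["dist"],np.round(c["world_from_camera"],3).tolist()); pickle.dump(c,open(n+"0.pkl","wb"))
E
```

```text
{'clock': 0.0, 'joint_pos': array([-1.39559570e+00,  3.14010052e-01,  4.49636949e-02,  1.30362540e+00,
       -3.38129768e-05,  1.43120445e+00]), 'qvel': array([-3.94830356e-04, -1.68297173e-03, -2.48531978e-03,  3.25226397e-04,
        1.23178618e-06, -1.25559279e-03]), 'tau': array([-1.14413830e-03, -4.80628252e+01,  2.98531598e+01,  1.93025958e-02,
       -6.94608207e-05,  3.68469159e-06]), 'tcp_pos': array([ 0.17791416, -0.54617587,  0.2055972 ]), 'orientation': array([-6.38988100e-04,  8.09202711e-01, -5.87528801e-01, -6.86503301e-04]), 'wrist_force': array([-0.13527817, -0.52961299,  0.60693328]), 'ft_torque': array([ 0.0185779 ,  0.07153458, -0.00685893]), 'finger_gap': 0.08561162184721967}
scene 44.86602748620572 257.7349255497573 196.79689248485403 [-0.06414566  0.          0.          0.          0.        ] [[0.579, -0.34, 0.741, -0.459], [-0.816, -0.251, 0.521, -0.599], [0.009, -0.906, -0.422, 0.612], [0.0, 0.0, 0.0, 1.0]]
top 55.198530450989416 257.1955630994709 182.68261944435085 [-0.09046601  0.          0.          0.          0.        ] [[0.005, -0.999, 0.05, 0.392], [-1.0, -0.005, -0.007, 0.041], [0.008, -0.05, -0.999, 1.287], [0.0, 0.0, 0.0, 1.0]]
```

View pics/scene0.png

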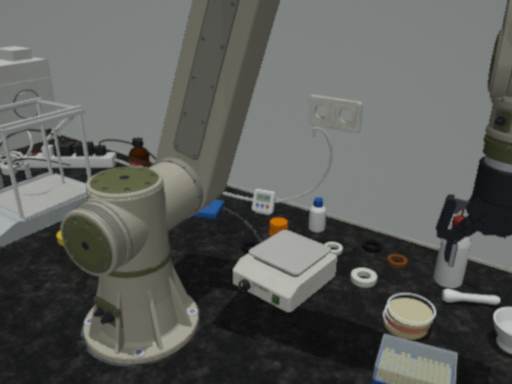

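View pics/top0.png

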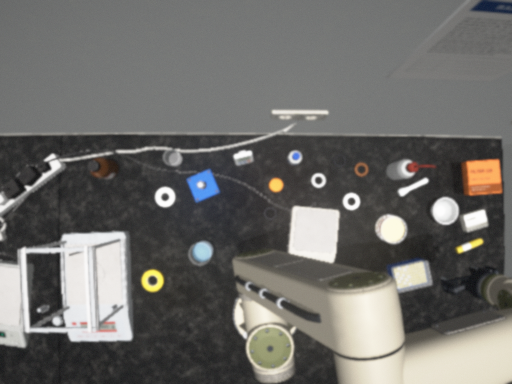

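Run:
```python
from h import *
import pickle
c=pickle.load(open("top0.pkl","rb")); s=pickle.load(open("scene0.pkl","rb"))
a=cv2.cvtColor(c["pixels"],cv2.COLOR_RGB2BGR)[140:225,140:380]
cv2.imwrite("pics/topcrop.png",cv2.resize(a,None,fx=3.3,fy=3.3,interpolation=cv2.INTER_CUBIC))
b=cv2.cvtColor(s["pixels"],cv2.COLOR_RGB2BGR)[170:300,180:420]
cv2.imwrite("pics/scenecrop.png",cv2.resize(b,None,fx=3.3,fy=3.3,interpolation=cv2.INTER_CUBIC))
im=c["pixels"].astype(int)
def wc(name,m,box,z):
    x0,y0,x1,y1=box; w=np.clip(m[y0:y1,x0:x1],0,None)
    yy,xx=np.mgrid[y0:y1,x0:x1]; u=(w*xx).sum()/w.sum(); v=(w*yy).sum()/w.sum()
    P=plane(c,[[u,v]],z)[0]
    # area -> mm
    q=plane(c,[[u,v],[u+1,v],[u,v+1]],z); px=np.linalg.norm(np.cross(q[1]-q[0],q[2]-q[0]))
    print(name,np.round([u,v],2),np.round(P,4),"area mm2",round(w.sum()*px*1e6))
g=im.min(2); wm=np.clip((g-60)/130.,0,1)
for n,(u,v) in dict(A=(165,197),B=(319,181),C=(352,201)).items(): wc(n,wm,(u-14,v-14,u+15,v+15),0.016)
for d in(68,58,48): print(d,np.pi/4*(d*d-31**2))
om=np.clip((im[...,0]-im[...,2]-40)/150.,0,1); wc("cap",om,(262,172,290,199),0.044)
bm=((im[...,2]-im[...,0])>50).astype(float); wc("plate",bm,(180,162,226,208),0.02)
# post top
print(g[176:194,194:212])
```

```text
A [164.77 196.57] [0.4058 0.3523 0.016 ] area mm2 4099
B [318.06 180.43] [ 0.4647 -0.1803  0.016 ] area mm2 2108
C [350.57 201.98] [ 0.3901 -0.2943  0.016 ] area mm2 3278
68 2876.913472524853
58 1887.3117866440682
48 1054.789733442773
cap [275.63 184.58] [ 0.4482 -0.0309  0.044 ] area mm2 1361
plate [202.78 185.34] [0.4454 0.2196 0.02  ] area mm2 8432
[[ 78  79  80  84  84  83  84  82  86  85  82  85  85  85  85  83  80  79]
 [ 82  81  84  83  86  83  83  86  83  81  85  86  84  86  83  84  86  83]
 [ 83  83  80  83  83  82  85  86  85  86  86  87  84  84  86  82  84  85]
 [ 86  82  85  83  86  92  95  94  90  86  87  84  85  83  83  85  82  85]
 [ 84  84  84  89 101 117 126 121 106  92  85  82  84  85  85  85  84  82]
 [ 84  85  92 108 133 160 170 160 137 116  93  77  80  83  83  83  82  85]
 [ 84  88 111 143 178 209 219 201 173 144 107  80  78  83  84  85  84  86]
 [ 85  99 129 175 219 234 238 230 203 162 120  90  80  83  85  83  84  84]
 [ 86 100 138 194 231 243 244 240 221 176 136 101  84  84  83  84  86  85]
 [ 88  95 130 185 228 243 246 241 220 179 142 108  87  83  85  84  86  86]
 [ 87  92 115 161 209 233 239 228 197 157 125  98  84  84  86  85  85  84]
 [ 85  88 102 132 167 193 198 190 165 134 108  87  86  84  83  86  84  86]
 [ 86  85  94 106 124 141 149 149 138 116  93  86  85  84  83  86  86  85]
 [ 84  86  87  90  96 103 110 115 112  99  90  85  88  85  83  85  84  87]
 [ 86  84  86  82  84  89  90  93  92  86  86  86  88  88  86  85  84  85]
 [ 85  83  84  84  84  86  84  87  86  86  89  84  87  86  83  84  87  84]
 [ 85  86  86  86  86  84  87  86  87  86  86  84  85  85  85  85  87  85]
 [ 86  89  85  85  87  87  87  84  85  86  85  85  86  88  85  86  84  86]]
```

View pics/topcrop.png

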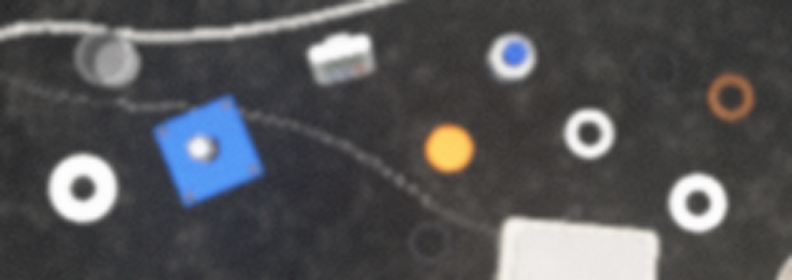

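View pics/scenecrop.png

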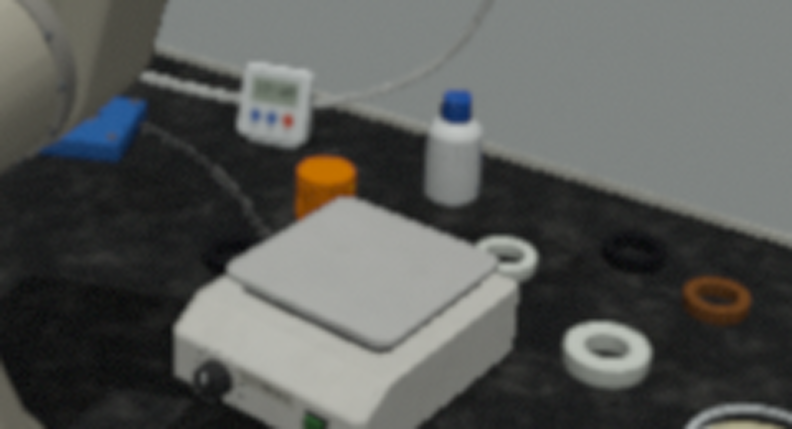

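Candidates (top view): white rings at (165,197) largest, (351,202) medium and (318,180) smallest. Look-alikes, not wanted: the brown ring (361,169) and black rings (270,214), (340,160). The orange cap is at (276,185) and the post on the blue plate at (202,185). The crop confirms the choice by colour and size. Next I'll refine the positions.

```bash
cat >> h.py <<'E'
def blob(c,m,seed,z,r=16):
    """m soft weight 0..1; component near seed, enclosing ellipse of outer contour, upsampled"""
    u,v=seed; k=8
    p=m[v-r:v+r+1,u-r:u+r+1].astype(np.float32)
    p=cv2.resize(p,None,fx=k,fy=k,interpolation=cv2.INTER_CUBIC)
    cs,_=cv2.findContours((p>.5).astype(np.uint8),cv2.RETR_EXTERNAL,cv2.CHAIN_APPROX_NONE)
    q=max(cs,key=cv2.contourArea)[:,0].astype(float)
    q=(q+.5)/k-.5+[u-r,v-r]
    W=plane(c,q,z)
    e=cv2.fitEllipse((W[:,:2]*1e4).astype(np.float32))
    return np.array(e[0])/1e4,np.array(e[1])/10,W
E
python3 - <<'E'
from h import *
import pickle
c=pickle.load(open("top0.pkl","rb"))
im=c["pixels"].astype(float); g=im.min(2)
wm=np.clip((g-40)/190,0,1)
for n,s,z in(("L",(165,197),.018),("S",(318,180),.012),("M",(351,202),.015)):
    p,d,_=blob(c,wm,s,z,12); print(n,p.round(4),d.round(1), "chk bottom:",plane(c,proj(c,[[*p,z]]),0)[0].round(4))
om=np.clip((im[...,0]-im[...,2])/200.,0,1); p,d,_=blob(c,om,(276,185),.044,12); print("cap",p.round(4),d.round(1))
tm=np.clip((g-84)/160,0,1); p,d,_=blob(c,tm,(201,185),.085,8); print("tip@85",p.round(4),d.round(1)); p,d,_=blob(c,tm,(201,185),.077,8); print(p.round(4))
bm=(((im[...,2]-im[...,0])>60)).astype(np.float32); p,d,W=blob(c,bm,(203,185),.02,24)
r=cv2.minAreaRect((W[:,:2]*1e4).astype(np.float32));print("plate",np.array(r[0])/1e4,r[1],r[2])
print("stirrer",plane(c,[[293,207],[339,210],[336,262],[288,257]],.08).round(3).tolist())
print("bottle",plane(c,[[295,157]],.092).round(3),"timer",plane(c,[[243,157]],.068).round(3),"beaker",plane(c,[[172,158]],.068).round(3))
E
```

```text
L [0.4058 0.3522] [72.6 73.6] chk bottom: [0.406  0.3566 0.    ]
S [ 0.4664 -0.1812] [52.8 53.2] chk bottom: [ 0.4671 -0.1833  0.    ]
M [ 0.3934 -0.2962] [62.6 63.3] chk bottom: [ 0.3934 -0.3002  0.    ]
cap [ 0.4482 -0.0309] [47.1 48.4]
tip@85 [0.4459 0.2198] [21.7 22.2]
[0.4462 0.221 ]
plate [0.4457354  0.22000906] (971.9800415039062, 979.2208251953125) 22.944013595581055
stirrer [[0.373, -0.086, 0.08], [0.364, -0.239, 0.08], [0.193, -0.229, 0.08], [0.209, -0.07, 0.08]]
bottle [[ 0.537 -0.091  0.092]] timer [[0.539 0.08  0.068]] beaker [[0.534 0.317 0.068]]
```

```bash
cat >> h.py <<'E'
def tool(target):
    s=env.get_state(); from scipy.spatial.transform import Rotation as R
    w,x,y,z=s["orientation"]; M=R.from_quat([x,y,z,w]).as_matrix()
    a=np.degrees(np.arctan2(M[1,0],M[0,0]))
    print("tcp",s["tcp_pos"].round(4),"ang",a.round(2),"zax",M[:,2].round(4),"gap",round(s["finger_gap"],4),"F",s["wrist_force"].round(1),"t",s["clock"])
    for t in target: print(t,"-> cm",((np.array(t)-s["tcp_pos"])@M*100).round(2))
E
python3 -c "
from h import *
tool([[.40,-.35,.2],[.42,-.15,.2],[.43,.1,.2],[.42,.2,.18],[.406,.352,.12]])"
```

```text
tcp [ 0.1779 -0.5463  0.2057] ang -71.96 zax [-3.0e-04  1.6e-03 -1.0e+00] gap 0.0856 F [ 0.6 -0.  -0.2] t 0.1
[0.4, -0.35, 0.2] -> cm [-11.78 -27.19   0.59]
[0.42, -0.15, 0.2] -> cm [-30.18 -35.29   0.63]
[0.43, 0.1, 0.2] -> cm [-53.64 -43.98   0.66]
[0.42, 0.2, 0.18] -> cm [-63.46 -46.13   2.68]
[0.406, 0.352, 0.12] -> cm [-78.34 -49.5    8.71]
```

>>> apply_moves:
  moves:
    - [[-3,-6,0],-7,1]
    - [[-6,-12,0],-14,1]
    - [[-9,-18,0],-21,1]
    - [[-12,-24,0],-29,1]
    - [[-15,-27,0],-36,1]
    - [[-19,-30,0],-43,1]
    - [[-24,-32,0],-50,1]
    - [[-29,-34,0],-58,1]
    - [[-34,-36,0],-65,1]
    - [[-39,-38,0],-72,1]

```text
clock: 1.35
tcp_pos: [0.4183, -0.0566, 0.2063]
orientation: [-0.0, 1.0, 0.002, -0.0]
wrist_force: [-0.1, 0.3, -0.0]
finger_gap: 0.0853
```

```bash
python3 -c "
from h import *
tool([[.406,.352,.1],[.446,.22,.1]])"
```

```text
tcp [ 0.4183 -0.0566  0.2063] ang 0.25 zax [-1.e-04  0.e+00 -1.e+00] gap 0.0853 F [-0.1  0.3 -0. ] t 1.35
[0.406, 0.352, 0.1] -> cm [ -1.05 -40.86  10.63]
[0.446, 0.22, 0.1] -> cm [  2.89 -27.65  10.63]
```

>>> apply_moves:
  moves:
    - [[0,-6,0],0,1]
    - [[0,-12,0],0,1]
    - [[0,-18,0],0,1]
    - [[0,-24,0],0,1]
    - [[-0.5,-30,2],0,1]
    - [[-1,-36,5],0,1]
    - [[-1.05,-40.8,9],0,1]
    - [[-1.05,-40.9,12],0,1]
    - [[-1.05,-40.9,12],0,1]
    - [[-1.05,-40.9,12],0,1]

```text
clock: 2.6
tcp_pos: [0.4082, 0.3504, 0.0873]
orientation: [0.0, 1.0, 0.0, 0.0]
wrist_force: [0.7, -0.4, 0.0]
finger_gap: 0.0857
```

```bash
python3 -c "
from h import *
tool([[.406,.352,-.001]])
c=env.read_camera('top'); save(c,'t1.png'); c=env.read_camera('scene'); save(c,'s1.png')"
```

```text
tcp [0.4082 0.3504 0.0873] ang 0.0 zax [ 4.e-04 -0.e+00 -1.e+00] gap 0.0857 F [ 0.7 -0.4  0. ] t 2.6
[0.406, 0.352, -0.001] -> cm [-0.23 -0.16  8.83]
```

View pics/t1.png

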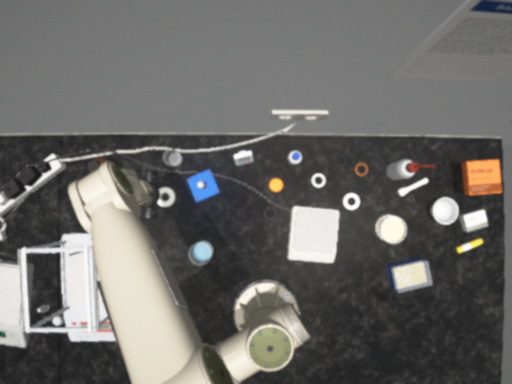

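View pics/s1.png

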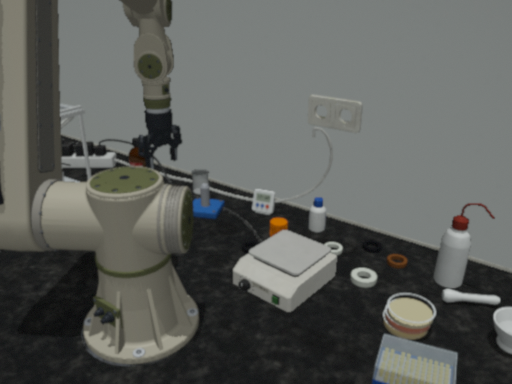

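>>> apply_moves:
  moves:
    - [[-0.2,-0.16,2],0,1]
    - [[-0.2,-0.16,4],0,1]
    - [[-0.2,-0.16,6],0,1]
    - [[-0.2,-0.16,7.5],0,1]
    - [[-0.2,-0.16,8.8],0,1]
    - [[-0.2,-0.16,8.8],0,1]
    - [[-0.2,-0.16,8.8],0,1]
    - [[-0.2,-0.16,8.8],0,0.6]
    - [[-0.2,-0.16,8.8],0,0.6]
    - [[-0.2,-0.16,8.8],0,0.6]
  squeeze: 40

```text
clock: 3.95
tcp_pos: [0.406, 0.3524, -0.0013]
orientation: [-0.0, 1.0, 0.0, 0.0]
wrist_force: [0.0, 0.7, 0.4]
finger_gap: 0.051
```

```bash
python3 -c "
from h import *
tool([[.406,.352,-.001]])
c=env.read_camera('scene'); im=cv2.cvtColor(c['pixels'],cv2.COLOR_RGB2BGR)[100:230,100:260]; cv2.imwrite('pics/s2.png',cv2.resize(im,None,fx=4,fy=4,interpolation=cv2.INTER_CUBIC))"
```

```text
tcp [ 0.406   0.3524 -0.0013] ang 0.04 zax [ 4.e-04  2.e-04 -1.e+00] gap 0.051 F [0.  0.7 0.4] t 3.95
[0.406, 0.352, -0.001] -> cm [ 0.    0.04 -0.03]
```

View pics/s2.png

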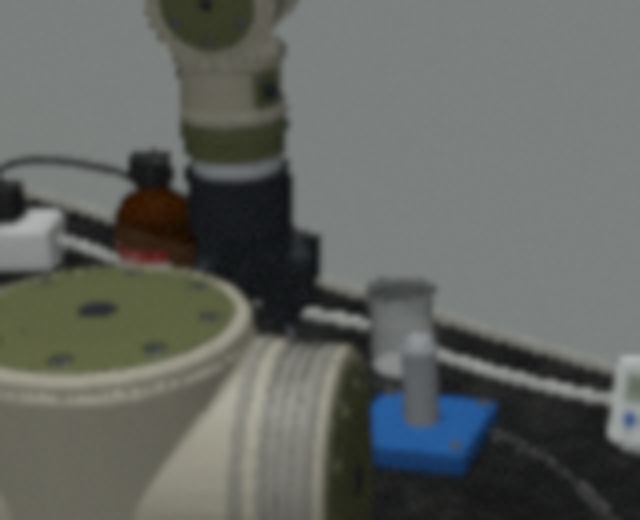

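```bash
python3 -c "
from h import *
c=env.read_camera('top'); im=cv2.cvtColor(c['pixels'],cv2.COLOR_RGB2BGR)[140:260,60:220]; cv2.imwrite('pics/t2.png',cv2.resize(im,None,fx=4,fy=4,interpolation=cv2.INTER_CUBIC))"
```

```text
(no output)
```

View pics/t2.png

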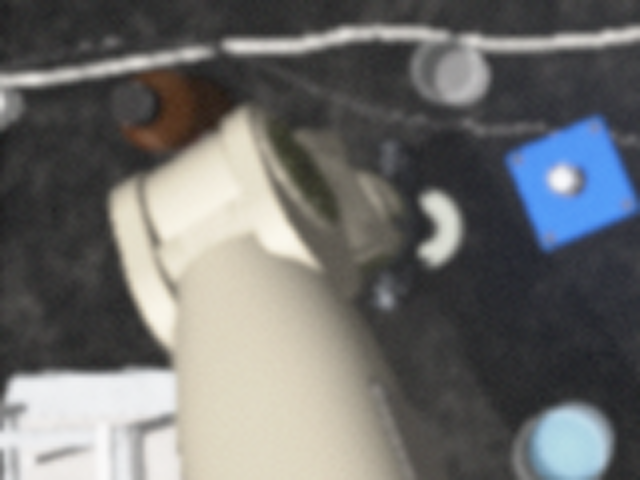

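```bash
python3 -c "
from h import *
c=env.read_camera('scene')
im=cv2.imread('pics/s1.png')
for dx in(-.0425,.0425):
  for dz in (0,.013,.073):
    p=proj(c,[[.4082+dx,.3504,.0873+dz]])[0]; print(dx,dz,p.round(1))
im=im[80:220,110:270]; cv2.imwrite('pics/s1c.png',cv2.resize(im,None,fx=5,fy=5,interpolation=cv2.INTER_CUBIC)[:600])"
```

```text
-0.0425 0 [152.6 181.9]
-0.0425 0.013 [152.2 177.7]
-0.0425 0.073 [150.4 157.9]
0.0425 0 [173.7 172.9]
0.0425 0.013 [173.4 168.8]
0.0425 0.073 [172.  149.8]
```

View pics/s1c.png

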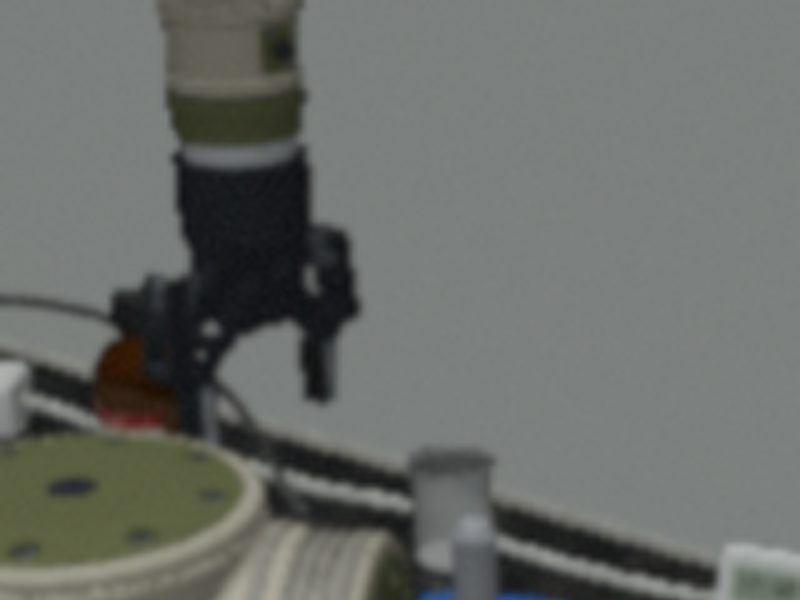

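```bash
python3 -c "
from h import *
c=env.read_camera('scene')
for n,p in dict(tip=[.446,.22,.085],seat=[.446,.22,.02],capTop=[.4482,-.0309,.044],M=[.3934,-.2962,.015],S=[.4664,-.1812,.012],bottle=[.537,-.091,.092],base=[0,0,0]).items(): print(n,proj(c,[p])[0].round(1))
"
```

```text
tip [205.5 184.4]
seat [206.4 204.9]
capTop [279.7 221.4]
M [365.  274.7]
S [333.9 246.7]
bottle [317.7 198.8]
base [142.5 322.5]
```

```bash
python3 -c "
from h import *
s=env.read_camera('scene');t=env.read_camera('top')
o1,d1=ray(s,[[177,165.5]]);o2,d2=ray(t,[[157.5,178.75]])
A=np.c_[d1[0],-d2[0]];k=np.linalg.lstsq(A,o2-o1,rcond=None)[0];print(o1+k[0]*d1[0],o2+k[1]*d2[0])
for z in(0.05,.08,.1,.12): print(z,plane(t,[[157.5,178.75],[156.75,213.75]],z).round(4).tolist())
tool([])
print(env.get_state()['joint_pos'])
"
```

```text
[0.4663374  0.35015099 0.10618912] [0.46222552 0.35467303 0.10714641]
0.05 [[0.4656, 0.3699, 0.05], [0.3472, 0.3705, 0.05]]
0.08 [[0.4638, 0.3619, 0.08], [0.3483, 0.3625, 0.08]]
0.1 [[0.4627, 0.3566, 0.1], [0.349, 0.3571, 0.1]]
0.12 [[0.4615, 0.3513, 0.12], [0.3497, 0.3518, 0.12]]
tcp [ 0.4058  0.3523 -0.0016] ang 0.04 zax [-0.e+00 -1.e-04 -1.e+00] gap 0.0513 F [0.5 0.  0.9] t 4.25
[ 5.65511822e-01  3.96938206e-01 -3.79988600e-01  7.93942094e-01
 -7.20896976e-05  2.13562731e+00]
```

The fingers closed above the ring (gap 51 mm). Triangulation shows the real fingertips about 25 mm higher than the reported TCP implies. I'll check this against the first image.

```bash
python3 -c "
from h import *
import pickle
c=pickle.load(open('scene0.pkl','rb'));R=np.array([.3096,-.951,0])
for k in(-.0425,0,.0425):
  for dz in (0,.013,.073):
    print(k,dz,proj(c,[np.array([.178,-.5462,.2056+dz])+k*R])[0].round(1))
im=cv2.imread('pics/scene0.png')[100:260,400:512]; cv2.imwrite('pics/s0c.png',cv2.resize(im,None,fx=3.7,fy=3.7,interpolation=cv2.INTER_CUBIC))"
```

```text
-0.0425 0 [447.2 286.1]
-0.0425 0.013 [448.9 278.9]
-0.0425 0.073 [456.8 243.8]
0 0 [477.2 291.1]
0 0.013 [479.1 283.8]
0 0.073 [488.3 248.5]
0.0425 0 [507.8 296.1]
0.0425 0.013 [510.  288.8]
0.0425 0.073 [520.5 253.2]
```

View pics/s0c.png

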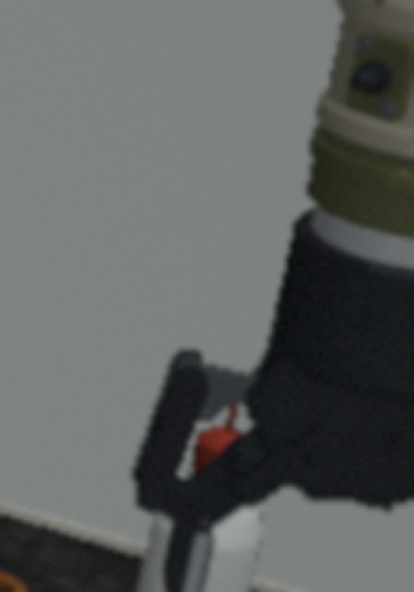

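```bash
python3 -c "
import cv2
im=cv2.imread('pics/scene0.png')[180:310,412:512]; im=cv2.resize(im,None,fx=4.5,fy=4.5,interpolation=cv2.INTER_CUBIC);cv2.imwrite('pics/s0d.png',cv2.convertScaleAbs(im,alpha=1.6,beta=20))"
```

```text
(no output)
```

View pics/s0d.png

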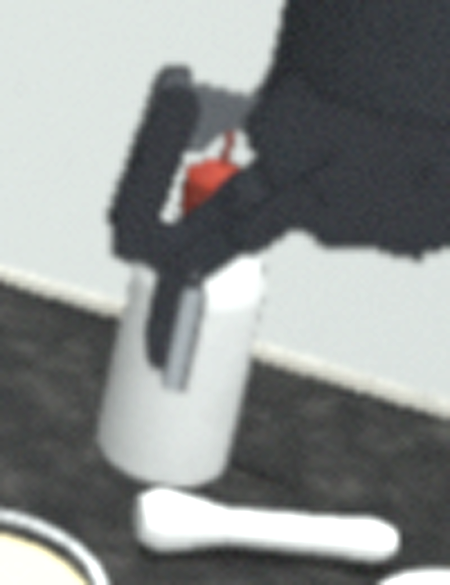

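The first image gives the same answer: the real tool is about 22–25 mm above the reported height, and xy agrees. I'll open, go down part of the way and test the grip.

>>> apply_moves:
  moves:
    - [[0,0,0],0,1]
    - [[0,0,0],0,1]
    - [[0,0,0],0,1]
    - [[0,0,0.5],0,1]
    - [[0,0,1.0],0,1]
    - [[0,0,1.5],0,1]
    - [[0,0,1.8],0,1]
    - [[0,0,1.8],0,0.6]
    - [[0,0,1.8],0,0.6]
    - [[0,0,1.8],0,0.6]
  squeeze: 40

```text
clock: 5.5
tcp_pos: [0.4061, 0.3524, -0.0193]
orientation: [-0.0, 1.0, 0.0, 0.0]
wrist_force: [-0.4, 0.7, 1.2]
finger_gap: 0.0644
```

```bash
python3 -c "
from h import *
tool([])"
```

```text
tcp [ 0.4061  0.3524 -0.0193] ang 0.03 zax [ 4.e-04  2.e-04 -1.e+00] gap 0.0644 F [-0.4  0.7  1.2] t 5.5
```

>>> apply_moves:
  moves:
    - [[0,0,0],0,0.6]
    - [[0,0,0],0,0.6]
    - [[0,0,0],0,0.6]
    - [[0,0,0],0,0.6]
    - [[0,0,0],0,0.6]
    - [[0,0,0],0,0.6]
    - [[0,0,0],0,0.6]
    - [[0,0,0],0,0.6]
    - [[0,0,0],0,0.6]
    - [[0,0,0],0,0.6]

```text
clock: 6.75
tcp_pos: [0.406, 0.3524, -0.0194]
orientation: [-0.0, 1.0, 0.0, 0.0]
wrist_force: [-0.3, 0.8, 5.5]
finger_gap: 0.0642
```

```bash
python3 -c "
from h import *
tool([])
c=env.read_camera('top'); im=cv2.cvtColor(c['pixels'],cv2.COLOR_RGB2BGR)[160:230,130:210]; cv2.imwrite('pics/t3.png',cv2.resize(im,None,fx=7,fy=7,interpolation=cv2.INTER_CUBIC))"
```

```text
tcp [ 0.406   0.3524 -0.0194] ang 0.04 zax [ 4.e-04  2.e-04 -1.e+00] gap 0.0642 F [-0.3  0.8  5.5] t 6.75
```

View pics/t3.png

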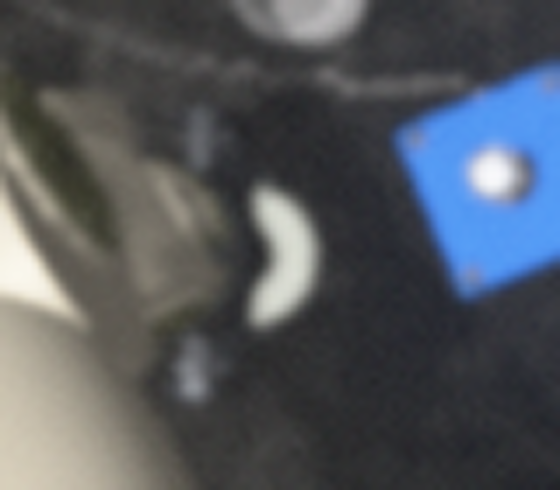

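Steady at 64 mm with a 5 N upward force, so the tips are probably on the ring's upper rim. I'll open, go 11 mm lower and grip again.

>>> apply_moves:
  moves:
    - [[0,0,0],0,1]
    - [[0,0,0],0,1]
    - [[0,0,0],0,1]
    - [[0,0,0.4],0,1]
    - [[0,0,0.8],0,1]
    - [[0,0,1.1],0,1]
    - [[0,0,1.1],0,1]
    - [[0,0,1.1],0,0.6]
    - [[0,0,1.1],0,0.6]
    - [[0,0,1.1],0,0.6]
  squeeze: 40

```text
clock: 8.05
tcp_pos: [0.4062, 0.3525, -0.0302]
orientation: [-0.0, 1.0, 0.0, 0.0]
wrist_force: [-0.5, 0.4, 1.8]
finger_gap: 0.0654
```

```bash
python3 -c "
from h import *
tool([])
c=env.read_camera('top'); im=cv2.cvtColor(c['pixels'],cv2.COLOR_RGB2BGR)[160:230,130:210]; cv2.imwrite('pics/t4.png',cv2.resize(im,None,fx=7,fy=7,interpolation=cv2.INTER_CUBIC))"
```

```text
tcp [ 0.4062  0.3525 -0.0302] ang 0.04 zax [ 7.e-04  4.e-04 -1.e+00] gap 0.0654 F [-0.5  0.4  1.8] t 8.05
```

View pics/t4.png

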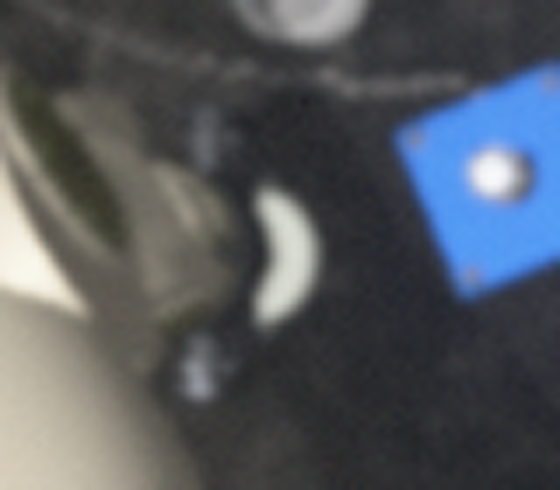

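>>> apply_moves:
  moves:
    - [[0,0,0],0,0.6]
    - [[0,0,0],0,0.6]
    - [[0,0,-0.5],0,0.6]
    - [[0,0,-1.5],0,0.6]
    - [[0,0,-3],0,0.6]
    - [[0,0,-5],0,0.6]
    - [[0,0,-7],0,0.6]
    - [[0,0,-9],0,0.6]
    - [[0,0,-10],0,0.6]
    - [[0,0,-10],0,0.6]
  squeeze: 40

```text
clock: 9.35
tcp_pos: [0.4065, 0.3527, 0.0705]
orientation: [-0.0, 1.0, 0.0, 0.001]
wrist_force: [0.7, 0.2, -0.9]
finger_gap: 0.0654
```

```bash
python3 -c "
from h import *
tool([])
c=env.read_camera('top'); im=cv2.cvtColor(c['pixels'],cv2.COLOR_RGB2BGR)[160:230,130:210]; cv2.imwrite('pics/t5.png',cv2.resize(im,None,fx=7,fy=7,interpolation=cv2.INTER_CUBIC))
c=env.read_camera('scene'); im=cv2.cvtColor(c['pixels'],cv2.COLOR_RGB2BGR)[80:220,110:270]; cv2.imwrite('pics/s5.png',cv2.resize(im,None,fx=4.2,fy=4.2,interpolation=cv2.INTER_CUBIC))"
```

```text
tcp [0.4065 0.3527 0.0705] ang 0.04 zax [ 0.0018  0.001  -1.    ] gap 0.0654 F [ 0.7  0.2 -0.9] t 9.35
```

View pics/t5.png

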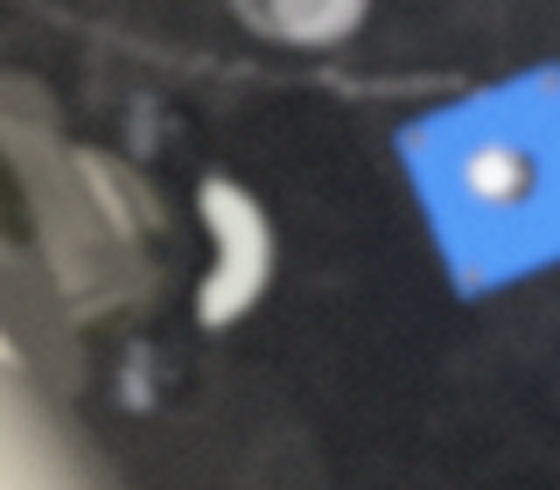

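View pics/s5.png

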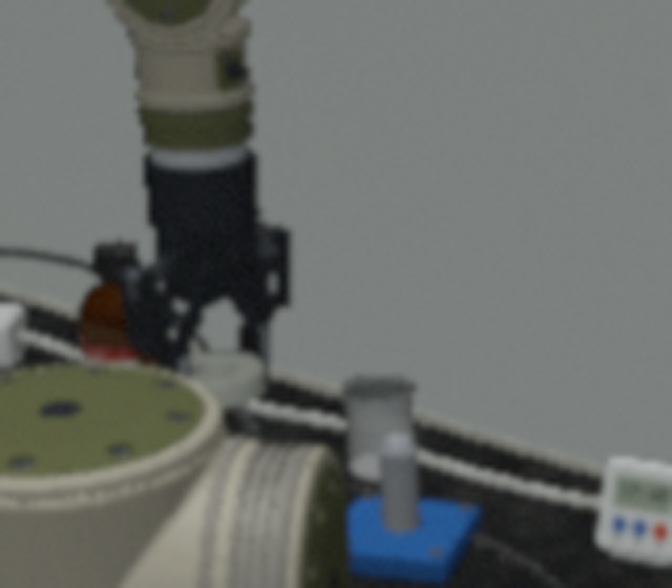

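```bash
python3 -c "
from h import *
from scipy.optimize import least_squares
c=env.read_camera('top'); im=c['pixels'].astype(float); m=np.clip((im.min(2)-40)/190,0,1)
x0,y0=150,178;k=8
p=cv2.resize(m[y0:y0+34,x0:x0+26].astype(np.float32),None,fx=k,fy=k,interpolation=cv2.INTER_CUBIC)
cs,_=cv2.findContours((p>.45).astype(np.uint8),cv2.RETR_EXTERNAL,cv2.CHAIN_APPROX_NONE)
q=max(cs,key=cv2.contourArea)[:,0]; q=(q+.5)/k-.5+[x0,y0]
W=plane(c,q,.1187)[:,:2]
W=W[np.hypot(*(W-[.4065,.3525]).T)>.027]; 
W=W[W[:,1]<.345]
r=least_squares(lambda a:np.hypot(W[:,0]-a[0],W[:,1]-a[1])-a[2],[.4065,.3525,.036]);print(len(W),r.x.round(4))
r=least_squares(lambda a:np.hypot(W[:,0]-a[0],W[:,1]-a[1])-.0363,[.4065,.3525]);print(r.x.round(4))
tool([[.446,.22,.0705]])
"
```

```text
216 [0.4068 0.3497 0.0334]
[0.4068 0.3534]
tcp [0.4053 0.3519 0.0687] ang 0.04 zax [-1.1e-03 -8.0e-04 -1.0e+00] gap 0.0654 F [-0.6  0.6 -0.9] t 9.5
[0.446, 0.22, 0.0705] -> cm [ 4.06 13.2  -0.17]
```

>>> apply_moves:
  moves:
    - [[0,0,-1],0,0.6]
    - [[0.5,2,-1],0,0.6]
    - [[1.5,5,-1],0,0.6]
    - [[2.5,8,-1],0,0.6]
    - [[3.3,11,-1],0,0.6]
    - [[3.8,12.7,-1],0,0.6]
    - [[4,13.2,-1],0,0.6]
    - [[4,13.2,-0.5],0,0.6]
    - [[4,13.2,0.2],0,0.6]
    - [[4,13.2,0.2],0,0.6]

```text
clock: 10.75
tcp_pos: [0.4449, 0.2207, 0.0665]
orientation: [0.0, 1.0, 0.001, -0.001]
wrist_force: [-0.3, 0.6, -1.0]
finger_gap: 0.0653
```

```bash
python3 -c "
from h import *
tool([[.446,.22,.0705]])
c=env.read_camera('top'); im=cv2.cvtColor(c['pixels'],cv2.COLOR_RGB2BGR)[150:220,150:250]; cv2.imwrite('pics/t6.png',cv2.resize(im,None,fx=6,fy=6,interpolation=cv2.INTER_CUBIC))
c=env.read_camera('scene'); im=cv2.cvtColor(c['pixels'],cv2.COLOR_RGB2BGR)[90:230,140:270]; cv2.imwrite('pics/s6.png',cv2.resize(im,None,fx=4.2,fy=4.2,interpolation=cv2.INTER_CUBIC))"
```

```text
tcp [0.4449 0.2207 0.0665] ang 0.11 zax [-1.8e-03 -5.0e-04 -1.0e+00] gap 0.0653 F [-0.3  0.6 -1. ] t 10.75
[0.446, 0.22, 0.0705] -> cm [ 0.11  0.07 -0.4 ]
```

View pics/t6.png

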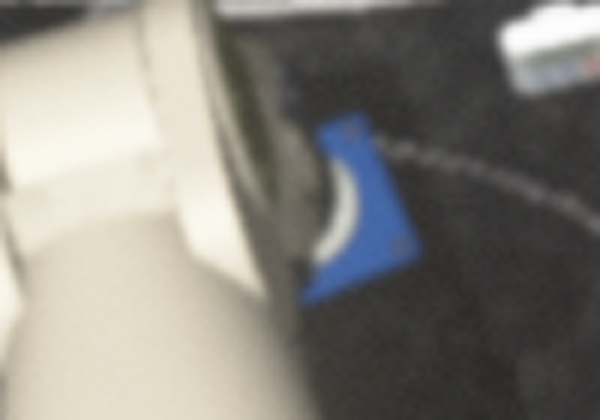

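View pics/s6.png

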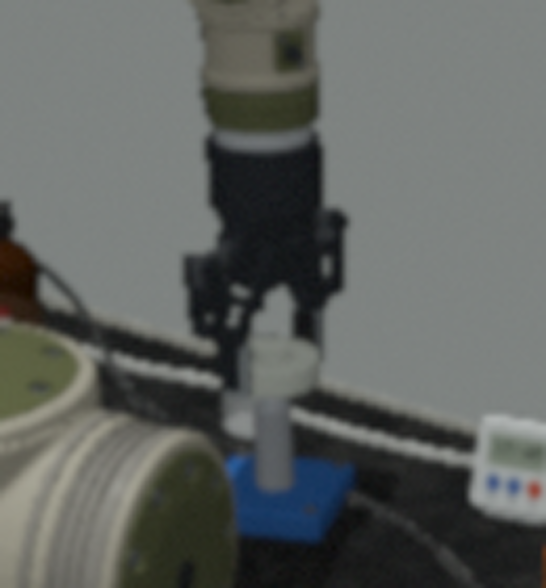

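```bash
python3 -c "
from h import *
c=env.read_camera('scene')
x0,y0=140,90
def cr(p): return ((proj(c,[p])[0]-[x0,y0]+.5)*4.2-.5).round(1)
t=np.linspace(0,2*np.pi,360)
for x,y in((.446,.22),(.4455,.2205)):
  for zb in(.0967,):
    C=np.array([cr([x+.034*np.cos(a),y+.034*np.sin(a),zb]) for a in t]); D=np.array([cr([x+.034*np.cos(a),y+.034*np.sin(a),zb+.018]) for a in t])
    print('pred u',C[:,0].min(),C[:,0].max(),D[:,0].min(),D[:,0].max(),'v',D[:,1].min(),C[:,1].max())
    print('post axis',cr([.446,.22,.02]),cr([.446,.22,.07]))
im=cv2.imread('pics/s6.png')
for v in (360,370,380): print(v,im[v,225:335:3].min(1).tolist())
for v in (420,450,470): print(v,im[v,240:310:2].min(1).tolist())
tool([])
"
```

```text
pred u 225.3 326.6 224.0 325.9 v 338.5 402.2
post axis [280.4 484.3] [277.6 418.2]
pred u 224.3 325.6 222.9 324.8 v 338.6 402.3
post axis [280.4 484.3] [277.6 418.2]
360 [20, 24, 21, 29, 48, 68, 80, 83, 84, 94, 105, 110, 113, 116, 117, 118, 119, 118, 116, 114, 114, 115, 115, 117, 119, 120, 120, 120, 119, 117, 110, 102, 100, 110, 120, 125, 126]
370 [21, 21, 22, 30, 46, 67, 79, 83, 89, 102, 114, 120, 122, 122, 122, 122, 122, 122, 122, 122, 122, 122, 121, 119, 117, 117, 114, 111, 106, 102, 98, 104, 116, 123, 126, 126, 126]
380 [40, 25, 20, 27, 41, 64, 79, 83, 86, 99, 111, 116, 117, 117, 118, 117, 118, 118, 117, 116, 115, 114, 113, 112, 111, 107, 105, 103, 99, 94, 91, 99, 114, 124, 130, 131, 131]
420 [135, 136, 136, 135, 133, 126, 117, 106, 97, 90, 87, 88, 89, 91, 91, 91, 91, 90, 89, 88, 86, 84, 82, 80, 82, 85, 91, 95, 101, 106, 113, 120, 126, 129, 130]
450 [59, 60, 58, 56, 55, 55, 57, 63, 68, 76, 81, 85, 89, 90, 90, 90, 90, 90, 89, 88, 86, 85, 82, 79, 72, 65, 54, 45, 36, 30, 26, 27, 30, 29, 29]
470 [27, 25, 24, 25, 26, 32, 39, 50, 62, 73, 79, 83, 88, 89, 90, 89, 89, 90, 89, 88, 87, 86, 84, 81, 74, 67, 55, 46, 36, 29, 25, 24, 25, 26, 27]
tcp [0.4457 0.2208 0.0673] ang 0.09 zax [-2.e-04 -1.e-04 -1.e+00] gap 0.0656 F [-1.  -0.4 -0.8] t 10.9
```

>>> apply_moves:
  moves:
    - [[0.05,0.05,0.5],0,0.6]
    - [[0.05,0.05,1],0,0.6]
    - [[0.05,0.05,1.7],0,0.6]
    - [[0.05,0.05,2.5],0,0.6]
    - [[0.05,0.05,3.3],0,0.6]
    - [[0.05,0.05,4.2],0,0.6]
    - [[0.05,0.05,5.1],0,0.6]
    - [[0.05,0.05,6],0,0.6]
    - [[0.05,0.05,6.8],0,0.6]
    - [[0.05,0.05,7.0],0,0.6]

```text
clock: 12.15
tcp_pos: [0.4459, 0.2196, -0.0033]
orientation: [0.0, 1.0, 0.0, -0.001]
wrist_force: [0.8, 0.2, -0.9]
finger_gap: 0.0654
```

```bash
python3 -c "
from h import *
tool([[.446,.22,-.0102]])
c=env.read_camera('scene'); im=cv2.cvtColor(c['pixels'],cv2.COLOR_RGB2BGR)[90:230,140:270]; cv2.imwrite('pics/s7.png',cv2.resize(im,None,fx=4.2,fy=4.2,interpolation=cv2.INTER_CUBIC))"
```

```text
tcp [ 0.4459  0.2196 -0.0033] ang 0.04 zax [-1.1e-03 -4.0e-04 -1.0e+00] gap 0.0654 F [ 0.8  0.2 -0.9] t 12.15
[0.446, 0.22, -0.0102] -> cm [ 0.01 -0.04  0.69]
```

View pics/s7.png

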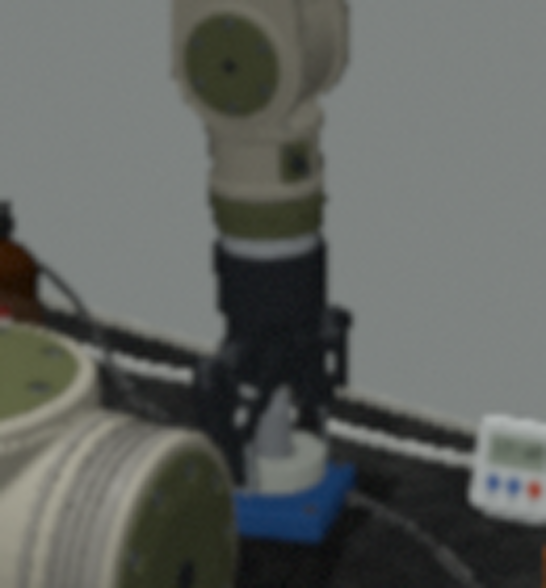

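>>> apply_moves:
  moves:
    - [[0,0,0.1],0,0.6]
    - [[0,0,0.2],0,0.6]
    - [[0,0,0.3],0,0.6]
    - [[0,0,0.4],0,0.6]
    - [[0,0,0.5],0,0.6]
    - [[0,0,0.55],0,0.6]
    - [[0,0,0.6],0,0.6]
    - [[0,0,0.62],0,0.6]
    - [[0,0,0.62],0,0.6]
    - [[0,0,0.62],0,0.6]

```text
clock: 13.45
tcp_pos: [0.4464, 0.2198, -0.0087]
orientation: [0.0, 1.0, 0.0, 0.0]
wrist_force: [0.4, -0.4, -1.4]
finger_gap: 0.0652
```

>>> apply_moves:
  moves:
    - [[0,0,0.03],0,0.6]
    - [[0,0,0.06],0,0.6]
    - [[0,0,0.09],0,0.6]
    - [[0,0,0.12],0,0.6]
    - [[0,0,0.14],0,0.6]
    - [[0,0,0.16],0,0.6]
    - [[0,0,0.16],0,0.6]
    - [[0,0,0.16],0,0.6]
    - [[0,0,0.16],0,0.6]
    - [[0,0,0.16],0,0.6]

```text
clock: 14.7
tcp_pos: [0.4464, 0.2198, -0.0102]
orientation: [0.0, 1.0, 0.0, 0.0]
wrist_force: [-3.3, -0.9, 4.1]
finger_gap: 0.0655
```

>>> apply_moves:
  moves:
    - [[0,0,0],0,1]
    - [[0,0,0],0,1]
    - [[0,0,0],0,1]
    - [[0,0,0],0,1]
    - [[0,0,-1],0,1]
    - [[0,0,-3],0,1]
    - [[0,0,-6],0,1]
    - [[0,0,-10],0,1]
    - [[0,0,-13],0,1]
    - [[0,6,-13],0,1]

```text
clock: 15.95
tcp_pos: [0.4495, 0.1621, 0.1234]
orientation: [-0.001, 1.0, 0.004, 0.004]
wrist_force: [0.6, -1.5, -0.4]
finger_gap: 0.0854
```

```bash
python3 -c "
from h import *
tool([[.3934,-.2962,.08]])
c=env.read_camera('scene'); im=cv2.cvtColor(c['pixels'],cv2.COLOR_RGB2BGR)[90:230,140:270]; cv2.imwrite('pics/s8.png',cv2.resize(im,None,fx=4.2,fy=4.2,interpolation=cv2.INTER_CUBIC))"
```

```text
tcp [0.4495 0.1621 0.1234] ang 0.41 zax [ 0.0078  0.0018 -1.    ] gap 0.0854 F [ 0.6 -1.5 -0.4] t 15.95
[0.3934, -0.2962, 0.08] -> cm [-5.97 45.8   4.21]
```

View pics/s8.png

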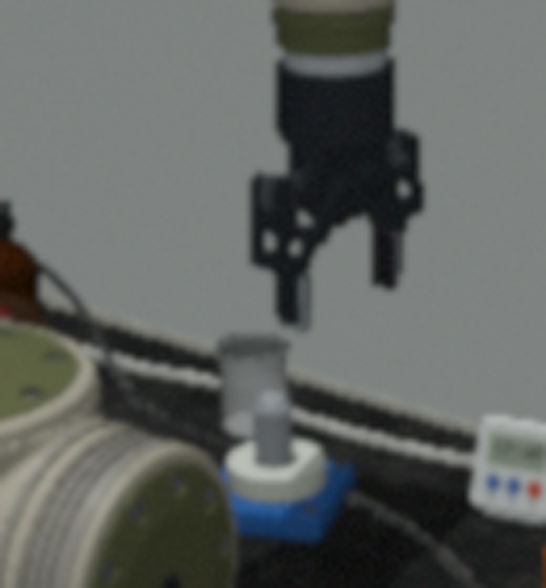

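>>> apply_moves:
  moves:
    - [[0,6,0],0,1]
    - [[-0.7,12,0],0,1]
    - [[-1.4,18,0],0,1]
    - [[-2.1,24,0],0,1]
    - [[-2.8,30,0],0,1]
    - [[-3.6,36,0],0,1]
    - [[-4.5,42,0],0,1]
    - [[-5.3,45.6,0],0,1]
    - [[-5.3,45.6,2],0,1]
    - [[-5.3,45.6,4],0,1]

```text
clock: 17.25
tcp_pos: [0.3936, -0.2973, 0.08]
orientation: [0.0, 1.0, -0.001, 0.0]
wrist_force: [-0.2, -0.6, -0.2]
finger_gap: 0.0855
```

```bash
python3 -c "
from h import *
tool([[.3934,-.2962,.08]])
c=env.read_camera('scene'); im=cv2.cvtColor(c['pixels'],cv2.COLOR_RGB2BGR)[130:320,230:450]; cv2.imwrite('pics/s9.png',cv2.resize(im,None,fx=3,fy=3,interpolation=cv2.INTER_CUBIC))
tool([[.3934,-.2962,-.025]])"
```

```text
tcp [ 0.3936 -0.2973  0.08  ] ang -0.08 zax [ 8.e-04 -9.e-04 -1.e+00] gap 0.0855 F [-0.2 -0.6 -0.2] t 17.25
[0.3934, -0.2962, 0.08] -> cm [-0.02 -0.11 -0.  ]
tcp [ 0.3923 -0.2956  0.0773] ang -0.04 zax [-0.0022  0.0023 -1.    ] gap 0.0856 F [-1.3  0.4 -2.4] t 17.3
[0.3934, -0.2962, -0.025] -> cm [ 0.13  0.08 10.23]
```

View pics/s9.png

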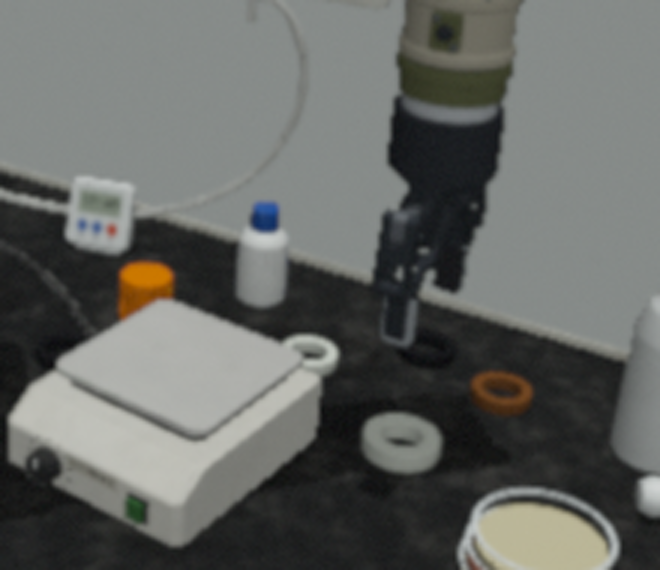

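>>> apply_moves:
  moves:
    - [[0,0,2.5],0,1]
    - [[0,0,5],0,1]
    - [[0,0,7.5],0,1]
    - [[0,0,9],0,1]
    - [[0,0,10],0,1]
    - [[0,0,10.5],0,1]
    - [[0,0,10.5],0,1]
    - [[0,0,10.5],0,0.5]
    - [[0,0,10.5],0,0.5]
    - [[0,0,10.5],0,0.5]
  squeeze: 40

```text
clock: 18.55
tcp_pos: [0.3941, -0.2966, -0.0241]
orientation: [0.001, 1.0, 0.0, 0.0]
wrist_force: [-1.6, 0.9, 7.4]
finger_gap: 0.0565
```

```bash
python3 -c "
from h import *
tool([[.3934,-.2962,.08]])
c=env.read_camera('scene'); im=cv2.cvtColor(c['pixels'],cv2.COLOR_RGB2BGR)[170:310,290:450]; cv2.imwrite('pics/s10.png',cv2.resize(im,None,fx=4,fy=4,interpolation=cv2.INTER_CUBIC))"
```

```text
tcp [ 0.3941 -0.2966 -0.0241] ang 0.03 zax [ 8.0e-04 -1.1e-03 -1.0e+00] gap 0.0565 F [-1.6  0.9  7.4] t 18.55
[0.3934, -0.2962, 0.08] -> cm [ -0.06  -0.03 -10.41]
```

View pics/s10.png

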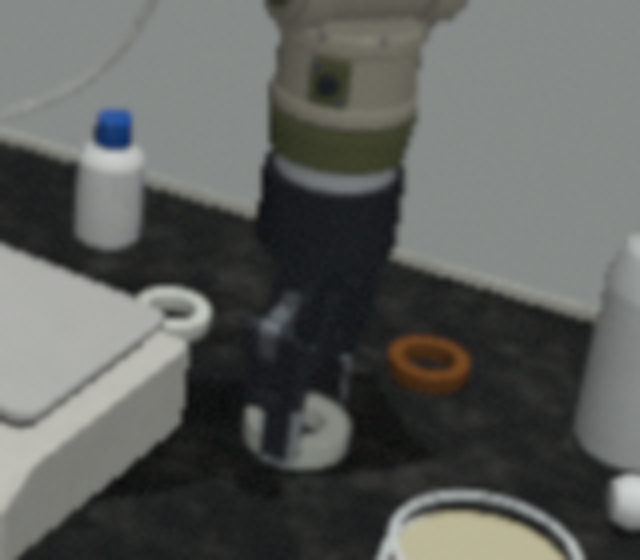

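>>> apply_moves:
  moves:
    - [[0,0,0],0,0.5]
    - [[0,0,0],0,0.5]
    - [[0,0,-0.5],0,0.5]
    - [[0,0,-1.5],0,0.5]
    - [[0,0,-3.5],0,0.5]
    - [[0,0,-6],0,0.5]
    - [[0,0,-8.5],0,0.5]
    - [[0,0,-10.5],0,0.5]
    - [[0,0,-12],0,0.5]
    - [[0,0,-12],0,0.5]

```text
clock: 19.85
tcp_pos: [0.3944, -0.2969, 0.0959]
orientation: [0.001, 1.0, 0.0, 0.001]
wrist_force: [-0.0, -0.3, -0.8]
finger_gap: 0.0563
```

```bash
python3 -c "
from h import *
tool([[.446,.22,.0955]])
c=env.read_camera('scene'); im=cv2.cvtColor(c['pixels'],cv2.COLOR_RGB2BGR)[130:270,290:450]; cv2.imwrite('pics/s11.png',cv2.resize(im,None,fx=4,fy=4,interpolation=cv2.INTER_CUBIC))
c=env.read_camera('top'); im=cv2.cvtColor(c['pixels'],cv2.COLOR_RGB2BGR)[170:240,310:410]; cv2.imwrite('pics/t11.png',cv2.resize(im,None,fx=6,fy=6,interpolation=cv2.INTER_CUBIC))"
```

```text
tcp [ 0.3944 -0.2969  0.0959] ang 0.04 zax [ 0.0017 -0.0019 -1.    ] gap 0.0563 F [-0.  -0.3 -0.8] t 19.85
[0.446, 0.22, 0.0955] -> cm [ 5.190e+00 -5.169e+01 -5.000e-02]
```

View pics/s11.png

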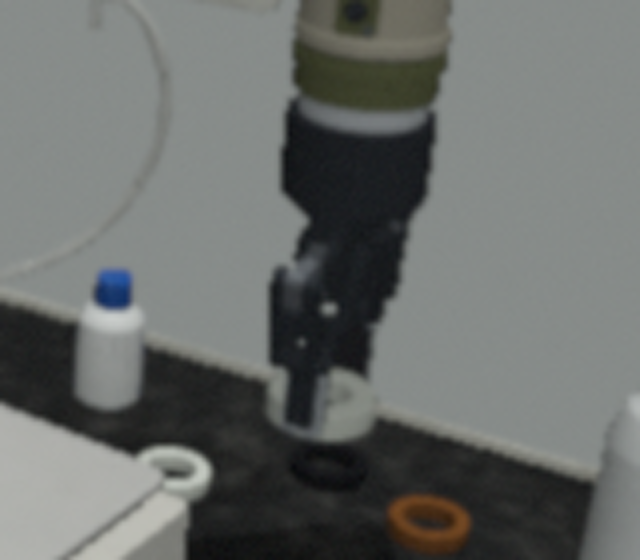

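View pics/t11.png

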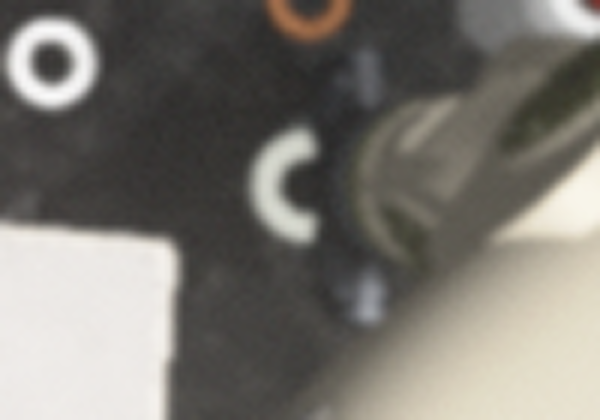

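>>> apply_moves:
  moves:
    - [[0.2,-3,0],0,0.5]
    - [[0.7,-9,0],0,0.5]
    - [[1.3,-15,0],0,0.5]
    - [[1.9,-21,0],0,0.5]
    - [[2.5,-27,0],0,0.5]
    - [[3.1,-33,0],0,0.5]
    - [[3.7,-39,0],0,0.5]
    - [[4.3,-44.5,0],0,0.5]
    - [[4.9,-49,0],0,0.5]
    - [[5.2,-51.65,0],0,0.5]

```text
clock: 21.2
tcp_pos: [0.4446, 0.2224, 0.0934]
orientation: [0.0, 1.0, 0.002, -0.001]
wrist_force: [0.2, -1.0, 0.1]
finger_gap: 0.0566
```

>>> apply_moves:
  moves:
    - [[0,0,0],0,0.5]
    - [[0,0,0],0,0.5]
    - [[0,0,0.5],0,0.5]
    - [[0,0,1],0,0.5]
    - [[0,0,1.5],0,0.5]
    - [[0,0,2],0,0.5]
    - [[0,0,2.3],0,0.5]
    - [[0,0,2.5],0,0.5]
    - [[0,0,2.5],0,0.5]
    - [[0,0,2.5],0,0.5]

```text
clock: 22.45
tcp_pos: [0.4456, 0.2204, 0.0698]
orientation: [0.0, 1.0, 0.0, 0.0]
wrist_force: [-0.5, 0.3, -0.5]
finger_gap: 0.0566
```

```bash
python3 -c "
from h import *
tool([[.446,.22,.0135]])
c=env.read_camera('scene'); im=cv2.cvtColor(c['pixels'],cv2.COLOR_RGB2BGR)[90:230,140:270]; cv2.imwrite('pics/s12.png',cv2.resize(im,None,fx=4.2,fy=4.2,interpolation=cv2.INTER_CUBIC))
c=env.read_camera('top'); im=cv2.cvtColor(c['pixels'],cv2.COLOR_RGB2BGR)[150:220,150:250]; cv2.imwrite('pics/t12.png',cv2.resize(im,None,fx=6,fy=6,interpolation=cv2.INTER_CUBIC))
tool([])"
```

```text
tcp [0.4456 0.2204 0.0698] ang 0.04 zax [ 3.e-04 -0.e+00 -1.e+00] gap 0.0566 F [-0.5  0.3 -0.5] t 22.45
[0.446, 0.22, 0.0135] -> cm [0.04 0.04 5.63]
tcp [0.4456 0.2204 0.0698] ang 0.04 zax [ 3.e-04 -0.e+00 -1.e+00] gap 0.0565 F [ 0.4  0.4 -0.1] t 22.55
```

View pics/s12.png

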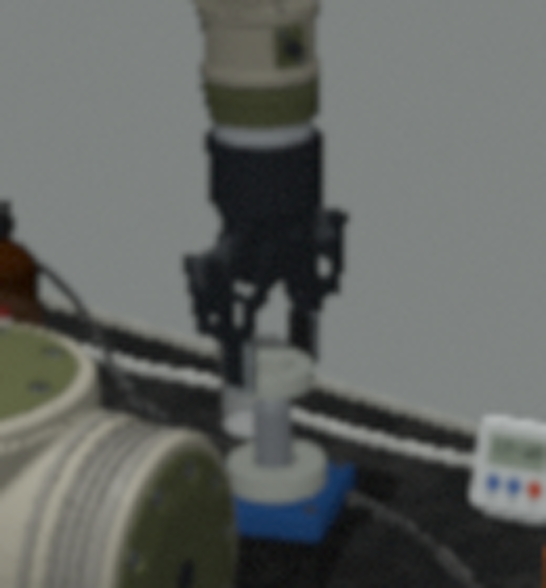

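View pics/t12.png

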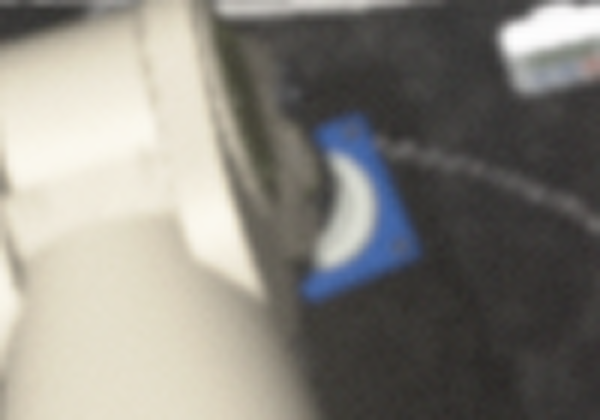

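>>> apply_moves:
  moves:
    - [[0.04,0.04,0.4],0,0.5]
    - [[0.04,0.04,0.9],0,0.5]
    - [[0.04,0.04,1.5],0,0.5]
    - [[0.04,0.04,2.2],0,0.5]
    - [[0.04,0.04,2.9],0,0.5]
    - [[0.04,0.04,3.6],0,0.5]
    - [[0.04,0.04,4.2],0,0.5]
    - [[0.04,0.04,4.7],0,0.5]
    - [[0.04,0.04,5.1],0,0.5]
    - [[0.04,0.04,5.3],0,0.5]

```text
clock: 23.8
tcp_pos: [0.4458, 0.2199, 0.0164]
orientation: [0.0, 1.0, 0.0, -0.0]
wrist_force: [-0.4, -0.1, 0.2]
finger_gap: 0.0563
```

>>> apply_moves:
  moves:
    - [[0,0,0.05],0,0.5]
    - [[0,0,0.1],0,0.5]
    - [[0,0,0.15],0,0.5]
    - [[0,0,0.2],0,0.5]
    - [[0,0,0.24],0,0.5]
    - [[0,0,0.28],0,0.5]
    - [[0,0,0.32],0,0.5]
    - [[0,0,0.35],0,0.5]
    - [[0,0,0.35],0,0.5]
    - [[0,0,0.35],0,0.5]

```text
clock: 25.05
tcp_pos: [0.4459, 0.2199, 0.0139]
orientation: [0.0, 1.0, 0.0, 0.0]
wrist_force: [-2.1, -1.1, 6.9]
finger_gap: 0.0565
```

>>> apply_moves:
  moves:
    - [[0,0,0],0,1]
    - [[0,0,0],0,1]
    - [[0,0,0],0,1]
    - [[0,0,-0.5],0,1]
    - [[0,0,-2],0,1]
    - [[0,0,-5],0,1]
    - [[0,0,-8],0,1]
    - [[0,0,-10.5],0,1]
    - [[0,3,-10.5],0,1]
    - [[0,9,-10.5],0,1]

```text
clock: 26.3
tcp_pos: [0.4471, 0.1303, 0.12]
orientation: [-0.0, 1.0, 0.002, 0.002]
wrist_force: [0.7, -1.8, 0.2]
finger_gap: 0.0853
```

>>> apply_moves:
  moves:
    - [[0.3,6,0],0,1]
    - [[0.7,12,0],0,1]
    - [[1.1,18,0],0,1]
    - [[1.5,23.5,0],0,1]
    - [[1.9,28,0],0,1]
    - [[2.05,31.1,0],0,1]
    - [[2.05,31.1,2],0,1]
    - [[2.05,31.1,4],0,1]
    - [[2.05,31.1,4],0,1]
    - [[2.05,31.1,4],0,1]

```text
clock: 27.55
tcp_pos: [0.4671, -0.1813, 0.0794]
orientation: [0.0, 1.0, 0.0, 0.001]
wrist_force: [0.2, -0.5, 0.6]
finger_gap: 0.0856
```

```bash
python3 -c "
from h import *
tool([[.4664,-.1812,-.023]])
c=env.read_camera('scene'); save(c,'s13.png')"
```

```text
tcp [ 0.4671 -0.1813  0.0794] ang 0.05 zax [ 1.1e-03 -8.0e-04 -1.0e+00] gap 0.0856 F [ 0.2 -0.5  0.6] t 27.55
[0.4664, -0.1812, -0.023] -> cm [-0.08 -0.02 10.24]
```

View pics/s13.png

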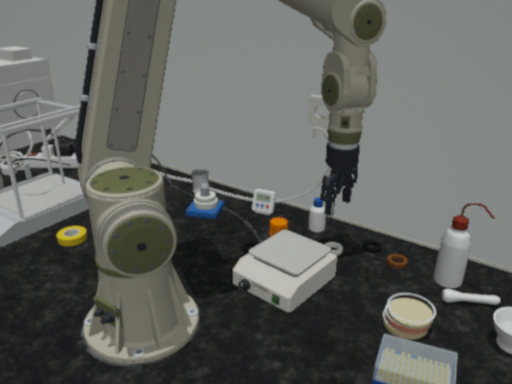

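>>> apply_moves:
  moves:
    - [[-0.05,0,2.5],0,1]
    - [[-0.05,0,5],0,1]
    - [[-0.05,0,7.5],0,1]
    - [[-0.05,0,9],0,1]
    - [[-0.05,0,9.9],0,1]
    - [[-0.05,0,9.9],0,1]
    - [[-0.05,0,9.9],0,0.4]
    - [[-0.05,0,9.9],0,0.4]
    - [[-0.05,0,9.9],0,0.4]
    - [[-0.05,0,9.9],0,0.4]
  squeeze: 35

```text
clock: 28.85
tcp_pos: [0.4667, -0.1814, -0.0196]
orientation: [0.0, 1.0, 0.0, 0.001]
wrist_force: [-1.4, 0.7, 7.0]
finger_gap: 0.0452
```

```bash
python3 -c "
from h import *
tool([])
c=env.read_camera('scene'); im=cv2.cvtColor(c['pixels'],cv2.COLOR_RGB2BGR)[150:280,260:420]; cv2.imwrite('pics/s14.png',cv2.resize(im,None,fx=4.2,fy=4.2,interpolation=cv2.INTER_CUBIC))"
```

```text
tcp [ 0.4667 -0.1814 -0.0196] ang 0.05 zax [ 0.0014 -0.001  -1.    ] gap 0.0452 F [-1.4  0.7  7. ] t 28.85
```

View pics/s14.png

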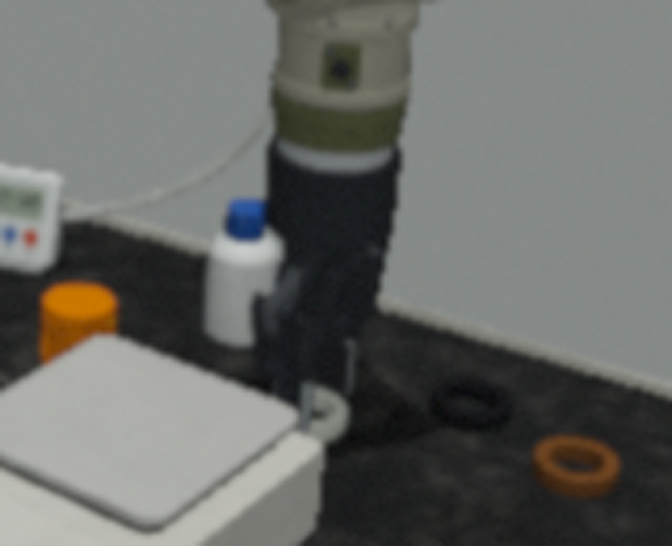

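>>> apply_moves:
  moves:
    - [[0,0,0],0,0.4]
    - [[0,0,-0.3],0,0.4]
    - [[0,0,-1],0,0.4]
    - [[0,0,-2],0,0.4]
    - [[0,0,-4],0,0.4]
    - [[0,0,-6.5],0,0.4]
    - [[0,0,-9],0,0.4]
    - [[0,0,-11],0,0.4]
    - [[0,0,-12],0,0.4]
    - [[0,0,-12],0,0.4]

```text
clock: 30.15
tcp_pos: [0.4665, -0.1814, 0.0999]
orientation: [0.0, 1.0, 0.0, 0.001]
wrist_force: [-0.1, -0.6, -1.0]
finger_gap: 0.0454
```

```bash
python3 -c "
from h import *
tool([[.446,.22,.1]])
c=env.read_camera('scene'); im=cv2.cvtColor(c['pixels'],cv2.COLOR_RGB2BGR)[120:260,260:420]; cv2.imwrite('pics/s15.png',cv2.resize(im,None,fx=4.2,fy=4.2,interpolation=cv2.INTER_CUBIC))"
```

```text
tcp [ 0.4665 -0.1814  0.0999] ang 0.04 zax [ 1.4e-03 -9.0e-04 -1.0e+00] gap 0.0454 F [-0.1 -0.6 -1. ] t 30.15
[0.446, 0.22, 0.1] -> cm [ -2.03 -40.14  -0.05]
```

View pics/s15.png

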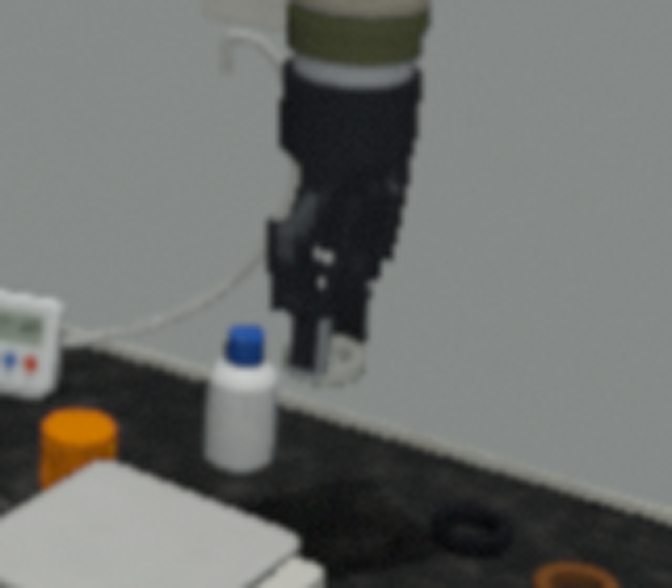

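>>> apply_moves:
  moves:
    - [[-0.3,-3,0],0,0.4]
    - [[-0.7,-9,0],0,0.4]
    - [[-1.1,-15,0],0,0.4]
    - [[-1.4,-21,0],0,0.4]
    - [[-1.7,-27,0],0,0.4]
    - [[-1.9,-33,0],0,0.4]
    - [[-2,-37.5,0],0,0.4]
    - [[-2.03,-40.1,0],0,0.4]
    - [[-2.03,-40.1,1],0,0.4]
    - [[-2.03,-40.1,2],0,0.4]

```text
clock: 31.45
tcp_pos: [0.4447, 0.2192, 0.0776]
orientation: [0.001, 1.0, 0.0, -0.001]
wrist_force: [-0.1, -0.2, -0.6]
finger_gap: 0.0452
```

>>> apply_moves:
  moves:
    - [[0,0,0.5],0,0.4]
    - [[0,0,0.7],0,0.4]
    - [[0,0,0.7],0,0.4]
    - [[0,0,0.7],0,0.4]
    - [[0,0,0.7],0,0.4]
    - [[0,0,0.7],0,0.4]
    - [[0,0,0.7],0,0.4]
    - [[0,0,0.7],0,0.4]
    - [[0,0,0.7],0,0.4]
    - [[0,0,0.7],0,0.4]

```text
clock: 32.7
tcp_pos: [0.4455, 0.2199, 0.0721]
orientation: [0.0, 1.0, 0.0, -0.0]
wrist_force: [-0.5, -0.8, -1.0]
finger_gap: 0.0456
```

```bash
python3 -c "
from h import *
tool([[.446,.22,.0333]])
c=env.read_camera('scene'); im=cv2.cvtColor(c['pixels'],cv2.COLOR_RGB2BGR)[90:230,140:270]; cv2.imwrite('pics/s16.png',cv2.resize(im,None,fx=4.2,fy=4.2,interpolation=cv2.INTER_CUBIC))
tool([])"
```

```text
tcp [0.4455 0.2199 0.0721] ang 0.04 zax [-0.e+00 -1.e-04 -1.e+00] gap 0.0456 F [-0.5 -0.8 -1. ] t 32.7
[0.446, 0.22, 0.0333] -> cm [ 0.05 -0.01  3.88]
tcp [0.4455 0.2199 0.0721] ang 0.04 zax [-1.e-04 -1.e-04 -1.e+00] gap 0.0457 F [-0.6  0.1 -0.1] t 32.75
```

View pics/s16.png

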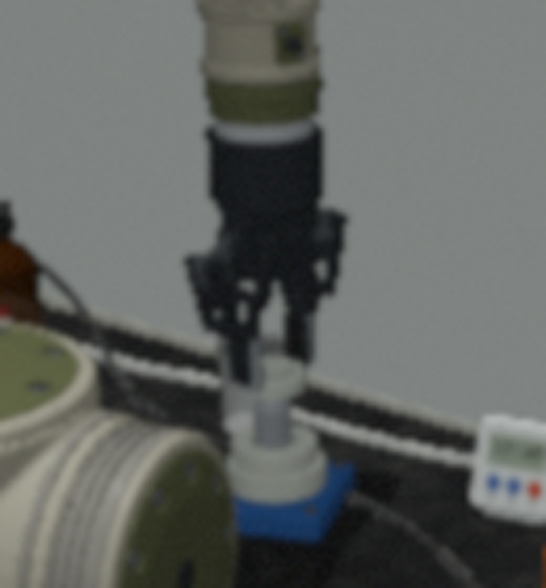

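>>> apply_moves:
  moves:
    - [[0.05,0,0.4],0,0.4]
    - [[0.05,0,0.8],0,0.4]
    - [[0.05,0,1.2],0,0.4]
    - [[0.05,0,1.6],0,0.4]
    - [[0.05,0,2],0,0.4]
    - [[0.05,0,2.4],0,0.4]
    - [[0.05,0,2.8],0,0.4]
    - [[0.05,0,3.2],0,0.4]
    - [[0.05,0,3.5],0,0.4]
    - [[0.05,0,3.6],0,0.4]

```text
clock: 34.0
tcp_pos: [0.4459, 0.2199, 0.0359]
orientation: [0.0, 1.0, 0.0, -0.0]
wrist_force: [-0.5, -0.3, -0.4]
finger_gap: 0.0451
```

>>> apply_moves:
  moves:
    - [[0,0,0.05],0,0.4]
    - [[0,0,0.1],0,0.4]
    - [[0,0,0.15],0,0.4]
    - [[0,0,0.2],0,0.4]
    - [[0,0,0.24],0,0.4]
    - [[0,0,0.28],0,0.4]
    - [[0,0,0.32],0,0.4]
    - [[0,0,0.34],0,0.4]
    - [[0,0,0.34],0,0.4]
    - [[0,0,0.34],0,0.4]

```text
clock: 35.25
tcp_pos: [0.4461, 0.2199, 0.0335]
orientation: [-0.0, 1.0, 0.0, 0.0]
wrist_force: [-2.0, -1.0, 6.6]
finger_gap: 0.0453
```

>>> apply_moves:
  moves:
    - [[0,0,0],0,1]
    - [[0,0,0],0,1]
    - [[0,0,0],0,1]
    - [[0,0,-0.5],0,1]
    - [[0,0,-2],0,1]
    - [[0,0,-5],0,1]
    - [[0,0,-8],0,1]
    - [[0,0,-9],0,1]
    - [[0,3,-9],0,1]
    - [[0.1,9,-9],0,1]

```text
clock: 36.5
tcp_pos: [0.4474, 0.1302, 0.1229]
orientation: [-0.0, 1.0, 0.002, 0.001]
wrist_force: [0.9, 0.1, -0.7]
finger_gap: 0.0856
```

>>> apply_moves:
  moves:
    - [[0,6,0],0,1]
    - [[0.1,12,0],0,1]
    - [[0.1,16,0],0,1]
    - [[0.1,16.1,0.5],0,1]
    - [[0.1,16.1,2],0,1]
    - [[0.1,16.1,2],0,1]
    - [[0.1,16.1,2],0,1]
    - [[0.1,16.1,2],0,1]
    - [[0.1,16.1,2],0,1]
    - [[0.1,16.1,2],0,1]

```text
clock: 37.75
tcp_pos: [0.4483, -0.031, 0.103]
orientation: [0.0, 1.0, 0.0, 0.0]
wrist_force: [0.5, 0.7, -0.3]
finger_gap: 0.0856
```

```bash
python3 -c "
from h import *
tool([[.4482,-.0309,0.0]])
c=env.read_camera('scene'); im=cv2.cvtColor(c['pixels'],cv2.COLOR_RGB2BGR)[100:280,150:350]; cv2.imwrite('pics/s17.png',cv2.resize(im,None,fx=3.3,fy=3.3,interpolation=cv2.INTER_CUBIC))
c=env.read_camera('top'); save(c,'t17.png')
im=c['pixels'].astype(float);om=np.clip((im[...,0]-im[...,2])/200.,0,1)
try: print(blob(c,om,(276,185),.044,12)[:2])
except Exception as e: print(e)"
```

```text
tcp [ 0.4483 -0.031   0.103 ] ang 0.05 zax [ 4.e-04 -2.e-04 -1.e+00] gap 0.0856 F [ 0.5  0.7 -0.3] t 37.75
[0.4482, -0.0309, 0.0] -> cm [-2.00e-02 -1.00e-02  1.03e+01]
max() iterable argument is empty
```

View pics/s17.png

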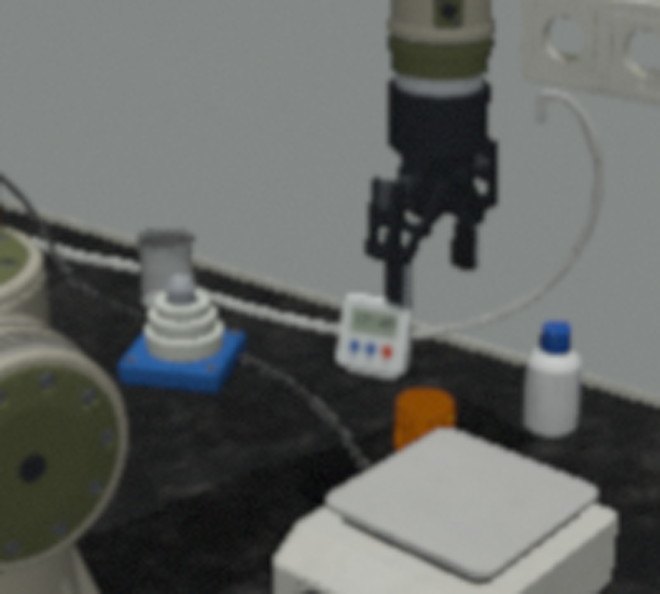

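View pics/t17.png

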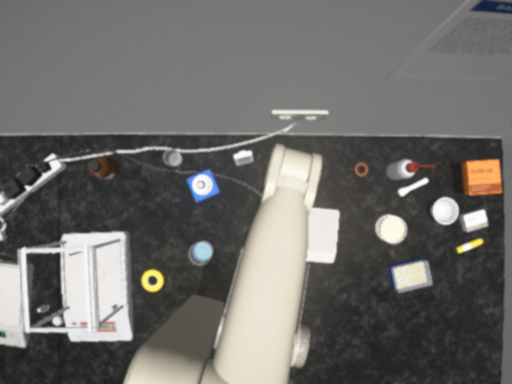

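>>> apply_moves:
  moves:
    - [[0,0,2.5],0,1]
    - [[0,0,5],0,1]
    - [[0,0,7.5],0,1]
    - [[0,0,9.5],0,1]
    - [[0,0,11],0,1]
    - [[0,0,11.5],0,1]
    - [[0,0,11.5],0,0.35]
    - [[0,0,11.5],0,0.35]
    - [[0,0,11.5],0,0.35]
    - [[0,0,11.5],0,0.35]
  squeeze: 35

```text
clock: 39.1
tcp_pos: [0.4488, -0.0313, -0.0113]
orientation: [0.0, 1.0, 0.0, 0.001]
wrist_force: [-1.2, -0.7, 6.6]
finger_gap: 0.0435
```

>>> apply_moves:
  moves:
    - [[0,0,0],0,0.35]
    - [[0,0,-0.3],0,0.35]
    - [[0,0,-1],0,0.35]
    - [[0,0,-2],0,0.35]
    - [[0,0,-4],0,0.35]
    - [[0,0,-6.5],0,0.35]
    - [[0,0,-9],0,0.35]
    - [[0,0,-11],0,0.35]
    - [[0,0,-11.5],0,0.35]
    - [[0,0,-11.5],0,0.35]

```text
clock: 40.35
tcp_pos: [0.4483, -0.0311, 0.1029]
orientation: [0.0, 1.0, 0.0, 0.0]
wrist_force: [0.3, 0.1, -1.0]
finger_gap: 0.0438
```

```bash
python3 -c "
from h import *
tool([[.446,.22,.1]])
c=env.read_camera('scene'); im=cv2.cvtColor(c['pixels'],cv2.COLOR_RGB2BGR)[100:280,150:350]; cv2.imwrite('pics/s18.png',cv2.resize(im,None,fx=3.3,fy=3.3,interpolation=cv2.INTER_CUBIC))"
```

```text
tcp [ 0.4483 -0.0311  0.1029] ang 0.04 zax [ 6.e-04 -2.e-04 -1.e+00] gap 0.0438 F [ 0.3  0.1 -1. ] t 40.35
[0.446, 0.22, 0.1] -> cm [ -0.21 -25.11   0.29]
```

View pics/s18.png

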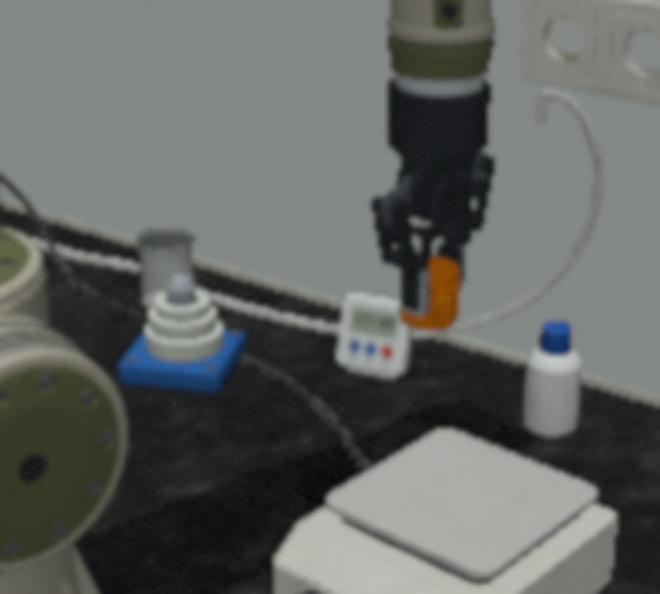

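>>> apply_moves:
  moves:
    - [[0,-3,0],0,0.35]
    - [[0,-8,0],0,0.35]
    - [[-0.1,-13,0],0,0.35]
    - [[-0.15,-18,0],0,0.35]
    - [[-0.2,-22,0],0,0.35]
    - [[-0.22,-24.5,0],0,0.35]
    - [[-0.22,-25.1,0],0,0.35]
    - [[-0.22,-25.1,1],0,0.35]
    - [[-0.22,-25.1,2],0,0.35]
    - [[-0.22,-25.1,2],0,0.35]

```text
clock: 41.65
tcp_pos: [0.4448, 0.2187, 0.0813]
orientation: [0.001, 1.0, -0.0, -0.001]
wrist_force: [-0.2, -0.1, -0.5]
finger_gap: 0.044
```

```bash
python3 -c "
from h import *
tool([[.446,.22,.0535]])
c=env.read_camera('scene'); im=cv2.cvtColor(c['pixels'],cv2.COLOR_RGB2BGR)[90:230,140:270]; cv2.imwrite('pics/s19.png',cv2.resize(im,None,fx=4.2,fy=4.2,interpolation=cv2.INTER_CUBIC))
tool([])"
```

```text
tcp [0.4448 0.2187 0.0813] ang -0.05 zax [-0.0028 -0.0011 -1.    ] gap 0.044 F [-0.2 -0.1 -0.5] t 41.65
[0.446, 0.22, 0.0535] -> cm [ 0.13 -0.14  2.78]
tcp [0.4452 0.2189 0.082 ] ang -0.04 zax [-1.7e-03 -7.0e-04 -1.0e+00] gap 0.0437 F [-0.2 -0.  -0.6] t 41.7
```

View pics/s19.png

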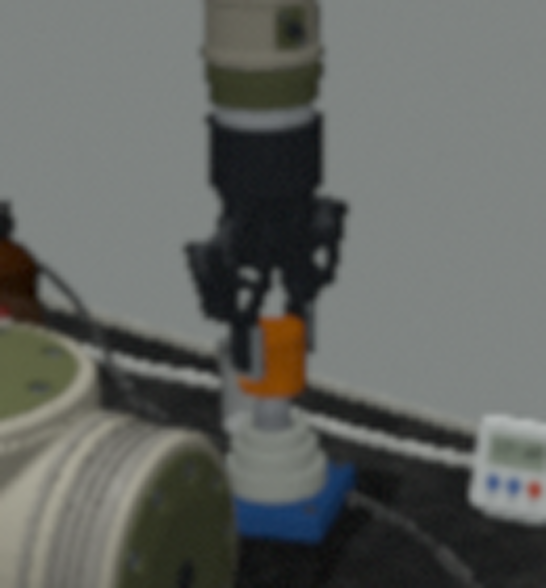

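>>> apply_moves:
  moves:
    - [[0.03,-0.05,0],0,0.35]
    - [[0.03,-0.05,0.3],0,0.35]
    - [[0.03,-0.05,0.6],0,0.35]
    - [[0.03,-0.05,0.9],0,0.35]
    - [[0.03,-0.05,1.2],0,0.35]
    - [[0.03,-0.05,1.5],0,0.35]
    - [[0.03,-0.05,1.8],0,0.35]
    - [[0.03,-0.05,2.1],0,0.35]
    - [[0.03,-0.05,2.4],0,0.35]
    - [[0.03,-0.05,2.5],0,0.35]

```text
clock: 42.95
tcp_pos: [0.446, 0.2204, 0.0575]
orientation: [0.0, 1.0, 0.0, -0.0]
wrist_force: [0.1, 0.1, -1.3]
finger_gap: 0.0434
```

>>> apply_moves:
  moves:
    - [[0,0,0.05],0,0.35]
    - [[0,0,0.1],0,0.35]
    - [[0,0,0.15],0,0.35]
    - [[0,0,0.2],0,0.35]
    - [[0,0,0.25],0,0.35]
    - [[0,0,0.3],0,0.35]
    - [[0,0,0.35],0,0.35]
    - [[0,0,0.4],0,0.35]
    - [[0,0,0.4],0,0.35]
    - [[0,0,0.4],0,0.35]

```text
clock: 44.2
tcp_pos: [0.4461, 0.2204, 0.0538]
orientation: [0.0, 1.0, 0.0, -0.0]
wrist_force: [-0.1, -0.7, -0.3]
finger_gap: 0.0438
```

Not quite in contact yet, so I'll creep down a little more.

>>> apply_moves:
  moves:
    - [[0,0,0.03],0,0.35]
    - [[0,0,0.06],0,0.35]
    - [[0,0,0.09],0,0.35]
    - [[0,0,0.1],0,0.35]
    - [[0,0,0.1],0,0.35]
    - [[0,0,0.1],0,0.35]
    - [[0,0,0.1],0,0.35]
    - [[0,0,0.1],0,0.35]
    - [[0,0,0.1],0,0.35]
    - [[0,0,0.1],0,0.35]

```text
clock: 45.45
tcp_pos: [0.4462, 0.2204, 0.0537]
orientation: [-0.0, 1.0, 0.0, 0.0]
wrist_force: [-2.9, -0.6, 8.2]
finger_gap: 0.0436
```

Contact at 8 N. Release and rise.

>>> apply_moves:
  moves:
    - [[0,0,0],0,1]
    - [[0,0,0],0,1]
    - [[0,0,0],0,1]
    - [[0,0,-0.5],0,1]
    - [[0,0,-2],0,1]
    - [[0,0,-4],0,1]
    - [[0,0,-7],0,1]
    - [[0,0,-10],0,1]
    - [[0,3,-10],0,1]
    - [[0,9,-10],0,1]

```text
clock: 46.7
tcp_pos: [0.4473, 0.1308, 0.1546]
orientation: [-0.0, 1.0, 0.002, 0.002]
wrist_force: [0.2, -0.8, 0.8]
finger_gap: 0.085
```

>>> apply_moves:
  moves:
    - [[0,5,0],0,1]
    - [[0,8,0],0,1]
    - [[0,8,0],0,1]
    - [[0,8,0],0,1]
    - [[0,8,0],0,1]
    - [[0,8,0],0,1]
    - [[0,8,0],0,1]
    - [[0,8,0],0,1]
    - [[0,8,0],0,1]
    - [[0,8,0],0,1]

```text
clock: 47.95
tcp_pos: [0.4462, 0.0504, 0.1527]
orientation: [0.0, 1.0, 0.0, -0.0]
wrist_force: [0.8, 0.5, -0.5]
finger_gap: 0.0856
```

```bash
python3 -c "
from h import *
tool([])
c=env.read_camera('scene'); im=cv2.cvtColor(c['pixels'],cv2.COLOR_RGB2BGR)[140:240,160:340]; cv2.imwrite('pics/s20.png',cv2.resize(im,None,fx=4.4,fy=4.4,interpolation=cv2.INTER_CUBIC))
print('pred cap top',(proj(c,[[.446,.22,.109],[.446,.22,.065]])-[160,140]+.5)*4.4)
c=env.read_camera('top'); im=cv2.cvtColor(c['pixels'],cv2.COLOR_RGB2BGR)[130:230,140:320]; cv2.imwrite('pics/t20.png',cv2.resize(im,None,fx=4.4,fy=4.4,interpolation=cv2.INTER_CUBIC))
im=c['pixels'].astype(float);om=np.clip((im[...,0]-im[...,2])/200.,0,1)
print(blob(c,om,(200,185),.109,12)[:2])"
```

```text
tcp [0.4462 0.0504 0.1527] ang 0.03 zax [-0.e+00 -1.e-04 -1.e+00] gap 0.0856 F [ 0.8  0.5 -0.5] t 47.95
pred cap top [[200.99608582 163.08446892]
 [203.61627192 225.67816054]]
(array([0.4469667 , 0.21869287]), array([40.41440735, 43.12084045]))
```

View pics/s20.png

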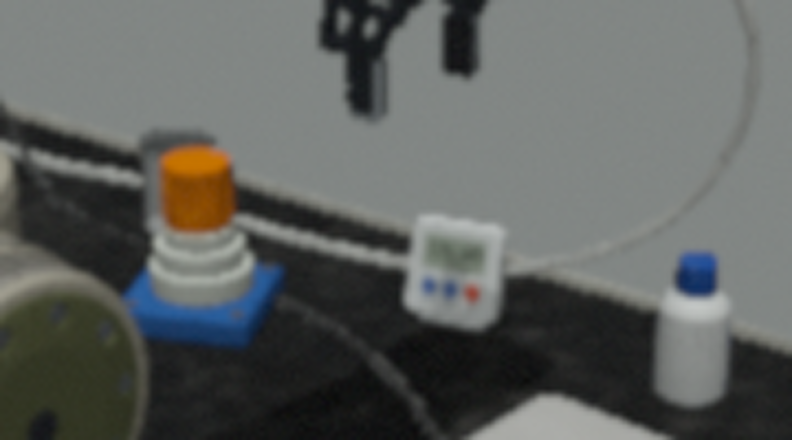

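View pics/t20.png

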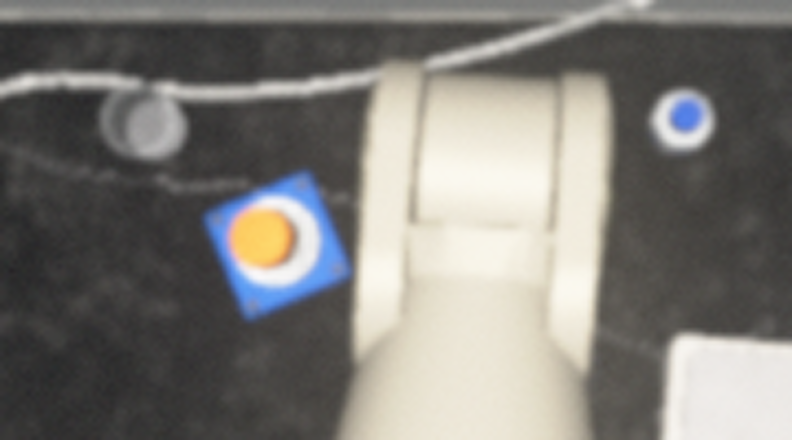

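The stack is complete: cap centre at (0.447, 0.219), within 2 mm of the post axis, and its top at the expected height. It's level, the bystanders are in place and the gripper is clear. Handing in.

```bash
python3 -c "
from workcell import env
print(env.hand_in())"
```

```text
the job is handed in; nothing more can be done
None
```

The stack is finished and handed in at about 48 s of the 72 s allowed. The large, medium and small white rings are on the post in that order, with the orange cap on top. I lowered each part until the wrist force showed it was seated (5–9 N) and only then released it.

**Final check:** the pictures taken just before hand-in show the rings and cap flat on one another and level. The cap centre measured (0.447, 0.219) m against the post axis at (0.446, 0.220) m. The gripper was open and well clear, and the bottle, timer and beaker looked to be where they started.

**Disagreements along the way:**
- **Tool height:** the cameras put the fingertips roughly 25 mm above where the reported TCP height implied. My first grip closed in the air above the large ring, and the second closed at its top edge. I found the offset from the images, went lower and kept that correction for the other parts.
- **Finger opening:** the measured opening while holding a part read 1.5–3 mm less than the part's width.

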